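# Pack the chisels away in the lidded canister

## Task

The repair session is over: lift the lid off the steel canister by its knob and lay it on the cork mat, then put every short chisel that lies loose on the table into the canister. When all are in, put the lid back on so that it is fully seated, let go of it, and swing the hold-down bar all the way down over it; leave the mug, the jar and the bottle where they are.

Things in the scene. Friction and masses are not known exactly. Their poses are not given: they have to be found in the camera images.
- tin: round steel canister standing fixed on the table, outer diameter 200 mm, inner diameter 192 mm, rim 90 mm above the table, inner floor 5 mm above the table. Origin at the centre of its underside, z up. On its +y side a bracket (to 110 mm above the table) carries the pin of the hold-down bar, 118 mm from the tin's axis and 103 mm high, the pin lying along the tin's x.
- lid: loose round steel lid, 204 mm across, 250 g: a 12 mm deep plug of 178 mm diameter that drops into the tin's mouth (7 mm play all round), a 5 mm rim plate above it, then a stem and a wooden knob. Origin at the centre of the plug's underside, z up; seated, the origin is 78 mm above the tin's underside; on the cork mat it is 3 mm above the table.
- lid_knob (a point): centre of the lid's wooden knob, a round knob of 34 mm diameter and 26 mm height on an 18 mm stem; 43 mm above the lid's origin, its underside 13 mm above the rim plate.
- mat: square cork mat fixed on the table, 210 x 210 x 3 mm, origin at the centre of its underside.
- clamp (a joint): angle of the tin's hold-down bar, rad: 0 = down, lying level over the lid's rim plate and pointing to the tin's axis (3 mm above a seated lid); about 1.57 = upright; 2.2 = leaning outward, its stop. It stays where it is left and takes about 1 N at the tip; it cannot come down on a lid that is not seated.
- clamp_tip (a point): near the free end of the hold-down bar, on its centre line, in the middle of a round black end pad of 20 mm diameter and 10 mm thickness; 60 mm from the pin. The bar is 16 mm wide and 8 mm thick.
- chisel1: short wood chisel, one of up to five alike (None when absent), 120 mm long: square wooden handle 70 x 22 x 22 mm, flat steel blade 16 mm wide, 5 mm thick. Origin on its underside at mid-handle; +x runs to the blade, whose tip is at +85 mm (the butt at -35 mm); +z up as it first lies, so the handle's centre is 11 mm along +z.
- chisel2: short wood chisel, one of up to five alike (None when absent), 120 mm long: square wooden handle 70 x 22 x 22 mm, flat steel blade 16 mm wide, 5 mm thick. Origin on its underside at mid-handle; +x runs to the blade, whose tip is at +85 mm (the butt at -35 mm); +z up as it first lies, so the handle's centre is 11 mm along +z.
- chisel3: short wood chisel, one of up to five alike (None when absent), 120 mm long: square wooden handle 70 x 22 x 22 mm, flat steel blade 16 mm wide, 5 mm thick. Origin on its underside at mid-handle; +x runs to the blade, whose tip is at +85 mm (the butt at -35 mm); +z up as it first lies, so the handle's centre is 11 mm along +z.
- chisel4: short wood chisel, one of up to five alike (None when absent), 120 mm long: square wooden handle 70 x 22 x 22 mm, flat steel blade 16 mm wide, 5 mm thick. Origin on its underside at mid-handle; +x runs to the blade, whose tip is at +85 mm (the butt at -35 mm); +z up as it first lies, so the handle's centre is 11 mm along +z.
- chisel5: short wood chisel, one of up to five alike (None when absent), 120 mm long: square wooden handle 70 x 22 x 22 mm, flat steel blade 16 mm wide, 5 mm thick. Origin on its underside at mid-handle; +x runs to the blade, whose tip is at +85 mm (the butt at -35 mm); +z up as it first lies, so the handle's centre is 11 mm along +z.
- mug: white china mug, 80 mm across and 92 mm high, a bystander. Origin at the centre of its underside.
- jar: closed glass jar with brass cap, 72 mm across and 105 mm high, a bystander. Origin at the centre of its underside.
- oil_bottle: small amber bottle with white cap, 38 mm across and 100 mm high, a bystander. Origin at the centre of its underside.
Not all that is in view belongs to the job. Leave any blue look-alike of the chisel2 alone. Leave any red look-alike of the tin alone.

How it is judged:
On the way, in this order (a step that is already met when the one before it is completed fails the run):
1. the lid lies flat on the cork mat, let go (horizontal distance between lid and mat below 0.06 m and height (world z) of lid below 0.012 m and angle between lid's own z axis and vertical below 0.08 rad and contact force between the fingers and lid below 0.1 N), for 0.2 s.
2. every chisel is inside the canister (horizontal distance between each of chisel1, chisel2, chisel3, chisel4, chisel5 and tin below 0.096 m and z of each of chisel1, chisel2, chisel3, chisel4, chisel5 in the frame of tin below 0.078 m and contact force between the fingers and chisel1 below 0.1 N and contact force between the fingers and chisel2 below 0.1 N and contact force between the fingers and chisel3 below 0.1 N and contact force between the fingers and chisel4 below 0.1 N and contact force between the fingers and chisel5 below 0.1 N), for 0.2 s.
3. the lid is fully seated on the canister again, let go, with the bar still up (horizontal distance between lid and tin below 0.012 m and z of lid in the frame of tin between 0.073 and 0.082 m and angle between lid's own z axis and vertical below 0.05 rad and contact force between the fingers and lid below 0.1 N and value of joint clamp above 0.5 rad), for 0.2 s.
4. the hold-down bar is down over the lid (horizontal distance between lid and tin below 0.012 m and z of lid in the frame of tin between 0.073 and 0.082 m and angle between lid's own z axis and vertical below 0.05 rad and value of joint clamp below 0.12 rad), for 0.2 s.
At the end, for the whole second after the job is handed in: Every chisel is in the canister (below its rim), the lid is seated level on it (within 12 mm of its centre, 4 mm of its seated height and 0.05 rad of level) and at rest, the hold-down bar is down (within 0.12 rad), and the mug, jar and bottle are within 30 mm of where they stood (all of step 4 and horizontal distance between each of chisel1, chisel2, chisel3, chisel4, chisel5 and tin below 0.096 m and z of each of chisel1, chisel2, chisel3, chisel4, chisel5 in the frame of tin below 0.078 m and linear speed of lid below 0.02 m/s and distance of each of mug, jar, oil_bottle from where it was at the start of the episode below 0.03 m); the robot touches nothing.
It fails at once if the mug is pushed away or knocked over (distance of mug from where it was at the start of the episode above 0.03 m or angle between mug's own z axis and vertical above 0.4 rad).
It fails at once if the jar is pushed away or knocked over (distance of jar from where it was at the start of the episode above 0.03 m or angle between jar's own z axis and vertical above 0.4 rad).
It fails at once if the oil bottle is pushed away or knocked over (distance of oil_bottle from where it was at the start of the episode above 0.03 m or angle between oil_bottle's own z axis and vertical above 0.4 rad).
Of chisel1, chisel2, chisel3, chisel4, chisel5 only 3 to 5 are there at a start; the rules pass over those that are not, and their reading is None.
At some moment in a run one of chisel1, chisel2, chisel3, chisel4, chisel5 may be knocked a few centimetres aside while the robot is not near it.
Once in a run the grip may slacken for a moment while it holds something.
It also fails if it takes over 210 s, if anything falls off the work surface, if the arm or the gripper's body presses on something with over 40 N, if the wrist force passes 120 N, or if a joint passes its speed limit or range.

## Robot

A 6-joint arm with a two-finger parallel gripper is mounted at the origin on the work surface. World frame = base frame: x ahead of the robot, y to its left, z up, the work surface at z = 0. Lengths are in m, angles in rad, forces in N, time in s.
With the tool pointing down it reaches from about 0.375 to 0.825 m from the base axis. Payload 5.5 kg.
Tool frame: the origin (TCP) lies at the very end of the fingers, on their centre line; the grasp point (between the pads) lies 19 mm behind it; y points along the fingers, x is the direction in which the jaws open and shut, and the axes are right-handed (so a half turn about y gives the same grasp; the last joint's range is limited). The gripper opens to 85 mm and grips with 20 to 120 N. Pads are 22 mm wide; open, the fingers measure 114 mm over their backs; the gripper's body (76 mm by 85 mm) begins 54 mm behind the grasp point. The pads swing forward as they close: fully open they stand 13 mm farther back than shut.
Start: joints at [-1.26, 0.314, -0.047, 1.21, 0, 1.571], TCP at [0.183, -0.571, 0.231] pointing down, gripper open.
Joint ranges: [-2.67, 2.67], [-0.69, 1.73], [-1.03, 1.25], [-2.08, 2.16], [-1.42, 1.45], [-3.14, 3.14]. Speed limits (rad/s): [2.39, 2.39, 3.01, 3.14, 3.14, 3.14].

## Interface

Orientations are given as a unit quaternion [x, y, z, w].
In Python, from bench import bot gives the robot as it stands.
- The arm moves only by the tool drive_tool, never from a script. Its arguments are lists of equal length, an entry for each row: "claw": the finger opening in cm, from 0 to 8.54; "xyz": the shift along the tool's x, y, z in cm, a list of three; "delta_rot": the turn, a rotation vector about the tool's x, y, z in degrees, a list of three. In form: {"claw": [claw, ...], "xyz": [[x, y, z], ...], "delta_rot": [[rx, ry, rz], ...]}. A call has 1 to 12 rows; each row is the pose to reach, as a shift and turn from the pose commanded when the call began, along the tool's axes at that moment; what a row does not reach only later rows make up. A row lasts 1/8 s, in which the tool goes at most 62.5 mm and 10.7 degrees, less where a joint would pass 70% of its speed; a pose out of reach is approached as far as the arm can. A call with a gripper value outside its range is refused whole. The fingers move at their own pace and stop on an object; "squeeze" is the grip in N (left out, the last holds). Time passes only in rows, so rows that repeat a pose let the fingers close. It gives the time, the measured TCP pose, the force and the opening at its end, in the units of the state.
- bot.get_state(): the state, without advancing time (a new reading comes with each control period).
- bot.get_image(name): name is "scene" or "top" or "wrist"; returns a dict with "frame" (420x560x3 uint8, red, green, blue), "intrinsics" (3x3 intrinsics, pixels), "D" ([k1, k2, p1, p2, k3] as OpenCV has them; the pictures are not rectified), "extrinsics" (4x4, takes a point from camera to world coordinates). Camera axes: x right, y down, z forward; pixel columns grow to the right and rows downward; lengths in m; the calibration is good to about 2 mm. A picture is of the moment at which its call begins. There is no depth.
- bot.hand_in(): hands the job in, once; it reports no verdict.
The state is a dict: "t": time; "joint_positions": joint angles; "qd": joint speeds; "joint_torque": joint torques, N m; "eef_pos": TCP position; "tool_rot": TCP orientation; "ft_force": force on the tool from outside, world axes, zero at the start; "moment": the same for the moment, N m; "width": finger opening in m.
Only numpy, scipy, OpenCV 4.12 (cv2) and the standard library are available. Lean on these libraries where they do the work, as an engineer would, in place of code of your own. Each camera call takes 0.05 s, during which the arm holds its last target.

## Working session

There is one attempt and no reset: what is moved stays moved. The work goes in short steps, Python scripts to look and compute and a tool call to move; the robot and the scene stay as the last step left them, time stands still between calls to the robot, and variables do not carry over. Pictures are saved under pics/ and viewed, and the job is handed in when it is done.

Besides the shell and the picture viewer there is one more tool, called as name(argument=value, ...), one argument or row to a line, values as JSON. drive_tool: Moves the arm, as the interface text tells. Its arguments: {"type":"object","properties":{"claw":{"type":"array"},"xyz":{"type":"array"},"delta_rot":{"type":"array"},"squeeze":{"type":"number"}},"required":["claw","xyz","delta_rot"]}

```bash
ls; mkdir -p pics; cat > h.py <<'E'
import numpy as np, cv2
from bench import bot
from scipy.spatial.transform import Rotation as R
def img(n,save=None):
    d=bot.get_image(n)
    if save: cv2.imwrite('pics/'+save+'.png',np.ascontiguousarray(d['frame'][:,:,::-1]))
    np.savez('/tmp/'+n+'.npz',**{k:np.array(v) for k,v in d.items()})
    return d
def load(n): return np.load('/tmp/'+n+'.npz')
def p2w(d,uv,z):
    uv=np.array(uv,float).reshape(-1,1,2)
    n=cv2.undistortPoints(uv,np.array(d['intrinsics']),np.array(d['D'])).reshape(-1,2)
    T=np.array(d['extrinsics']); r=np.c_[n,np.ones(len(n))]@T[:3,:3].T; o=T[:3,3]
    s=(z-o[2])/r[:,2]
    return o+r*s[:,None]
def w2p(d,P):
    T=np.linalg.inv(np.array(d['extrinsics'])); P=np.array(P,float).reshape(-1,3)
    rv=cv2.Rodrigues(T[:3,:3])[0]
    return cv2.projectPoints(P,rv,T[:3,3],np.array(d['intrinsics']),np.array(d['D']))[0].reshape(-1,2)
def st():
    s=bot.get_state(); print({k:np.round(s[k],4).tolist() for k in ['t','joint_positions','eef_pos','tool_rot','ft_force','width']}); return s
def crop(n,save,x0,y0,x1,y1,f=3):
    d=load(n); im=d['frame'][y0:y1,x0:x1,::-1]
    cv2.imwrite('pics/'+save+'.png',cv2.resize(np.ascontiguousarray(im),None,fx=f,fy=f,interpolation=cv2.INTER_CUBIC))
E
python3 - <<'E'
from h import *
for n in ['scene','top','wrist']: d=img(n,n+'0'); print(n,np.round(d['extrinsics'],3).tolist(),np.round(d['intrinsics'],1).tolist())
s=st(); print(R.from_quat(s['tool_rot']).as_matrix().round(3))
E
```

```text
pics
scene [[-0.525, 0.679, -0.512, 0.932], [0.851, 0.409, -0.33, 0.31], [-0.014, -0.609, -0.793, 0.788], [0.0, 0.0, 0.0, 1.0]] [[390.2, 0.0, 279.0], [0.0, 390.2, 206.8], [0.0, 0.0, 1.0]]
top [[-0.0, -0.989, 0.146, 0.353], [-1.0, -0.003, -0.021, 0.024], [0.021, -0.146, -0.989, 1.002], [0.0, 0.0, 0.0, 1.0]] [[383.4, 0.0, 279.5], [0.0, 383.4, 208.0], [0.0, 0.0, 1.0]]
wrist [[0.305, -0.901, -0.308, 0.263], [-0.952, -0.289, -0.097, -0.546], [-0.002, 0.323, -0.946, 0.373], [0.0, 0.0, 0.0, 1.0]] [[336.8, 0.0, 279.2], [0.0, 336.8, 203.9], [0.0, 0.0, 1.0]]
{'t': 0.15, 'joint_positions': [-1.26, 0.3141, -0.0478, 1.2102, 0.0, 1.5708], 'eef_pos': [0.1834, -0.5708, 0.2306], 'tool_rot': [-0.5711, 0.417, -0.4162, 0.5716], 'ft_force': [-0.3201, -0.2511, 0.651], 'width': 0.0854}
[[ 0.306 -0.     0.952]
 [-0.952  0.001  0.306]
 [-0.001 -1.     0.   ]]
```

View pics/scene0.png

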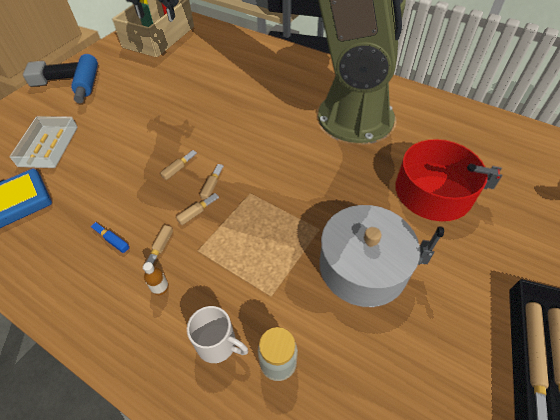

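View pics/top0.png

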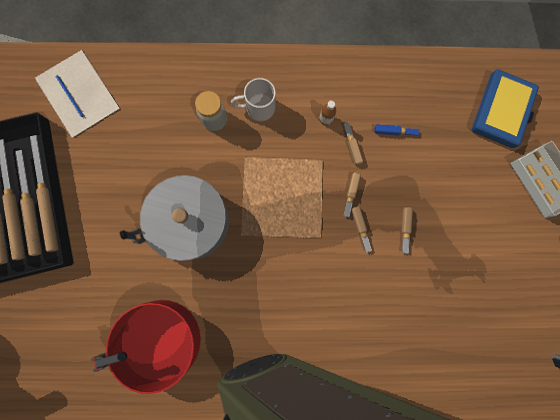

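View pics/wrist0.png

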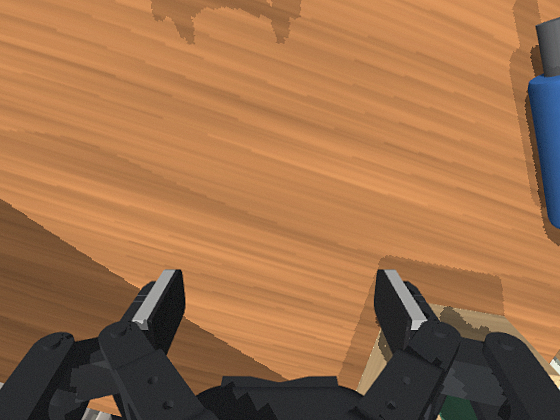

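```bash
python3 - <<'E'
from h import *
crop('top','c1',310,90,440,270,4)
d=load('top'); 
crop('top','c2',110,160,250,280,5)
E
```

```text
(no output)
```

View pics/c1.png

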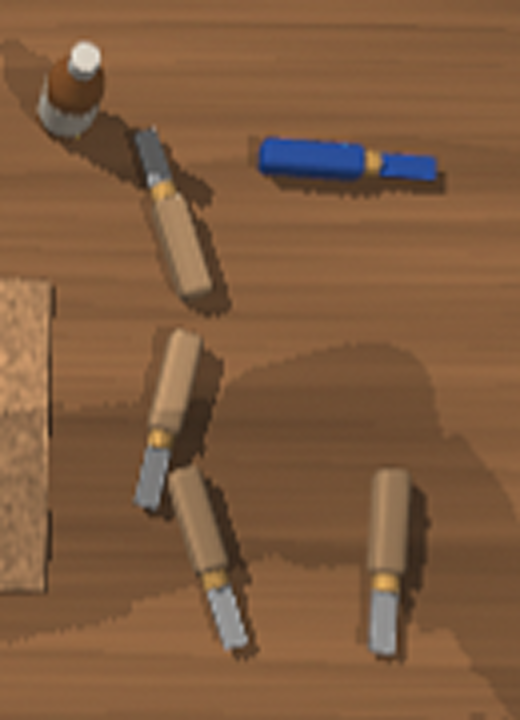

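View pics/c2.png

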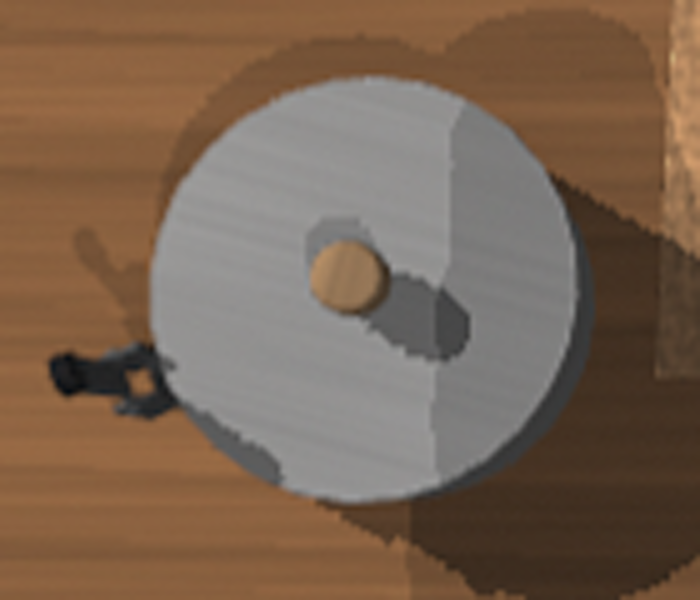

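```bash
cat >> h.py <<'E'
def orig(d,uv0,uv1,z=.022):
    # butt, front of handle on top face
    P=p2w(d,[uv0,uv1],z); v=P[1]-P[0]
    return (P[0]+P[1])[:2]/2, np.hypot(*v[:2]), np.degrees(np.arctan2(v[1],v[0]))
E
python3 - <<'E'
from h import *
d=load('top')
print('knob',p2w(d,[179.8,215.2],.134),'lid c',p2w(d,[182.8,217.6],.095))
for e in ([150,300],[576,290],[364,76],[364,500]):
  print(p2w(d,[e[0]/5+110,e[1]/5+160],.095).round(3))
print('bar tip',p2w(d,[110+70/5,160+373/5],.15))
print('mat',p2w(d,[[242.5,157],[323,158],[241.5,236],[322,238]],.003).round(3))
C={'A':((197,291),(172,198)),'B':((187,333),(163,428)),'C':((183,470),(215,572)),'D':((394,471),(385,573))}
for k,(a,b) in C.items():
  f=lambda p:(p[0]/4+310-.4,p[1]/4+90-.4)
  print(k,orig(d,f(a),f(b)))
print('bottle',p2w(d,[310+70/4,90+120/4],.0).round(3), p2w(d,[310+86/4,90+56/4],.1).round(3))
print('jar',p2w(d,[208,102],.105),'mug',p2w(d,[260,93],.092))
s=load('scene')
print('knob scene',p2w(s,[372,233],.134))
E
```

```text
knob [[0.46408707 0.23259349 0.134     ]] lid c [[0.46334736 0.23463004 0.095     ]]
[[0.457 0.336 0.095]]
[[0.463 0.134 0.095]]
[[0.566 0.238 0.095]]
[[0.364 0.231 0.095]]
bar tip [[0.41844659 0.35044534 0.15      ]]
mat [[ 0.639  0.102  0.003]
 [ 0.637 -0.114  0.003]
 [ 0.427  0.102  0.003]
 [ 0.422 -0.108  0.003]]
A (array([ 0.65238839, -0.19928548]), np.float64(0.06552393099237461), np.float64(13.007539258296296))
B (array([ 0.5601393 , -0.19028469]), np.float64(0.06601206717186389), np.float64(164.46426925987862))
C (array([ 0.46749487, -0.20314338]), np.float64(0.0689688393703927), np.float64(-164.1888900936255))
D (array([ 0.46706521, -0.32778067]), np.float64(0.06729719873171881), np.float64(172.15614258887652))
bottle [[ 0.746 -0.129  0.   ]] [[ 0.749 -0.125  0.1  ]]
jar [[0.74890223 0.1812056  0.105     ]] mug [[0.77953876 0.05383991 0.092     ]]
knob scene [[0.46993274 0.23266375 0.134     ]]
```

```bash
cat >> h.py <<'E'
def go(targets,ref=None):
    """targets: list of (x,y,z,jawyaw_deg or None). Prints tool shift cm, yaw about tool y, tool pointing down kept upright"""
    s=bot.get_state(); p=np.array(s['eef_pos']); M=R.from_quat(s['tool_rot']); m=M.as_matrix()
    q=np.degrees(s['joint_positions'])
    phi=np.degrees(np.arctan2(m[1,0],m[0,0]))
    print('t',round(s['t'],2),'p',p.round(4),'phi',phi.round(1),'q',q.round(0),'F',np.round(s['ft_force'],1),'w',round(s['width'],4))
    for t in targets:
        y=phi if t[3] is None else t[3]
        c,sn=np.cos(np.radians(y)),np.sin(np.radians(y))
        G=np.array([[c,0,-sn],[sn,0,c],[0,-1,0]])
        # right handed: x cross y = z
        G[:,2]=np.cross(G[:,0],G[:,1])
        rv=np.degrees((M.inv()*R.from_matrix(G)).as_rotvec())
        print('xyz',(m.T@(np.array(t[:3])-p)*100).round(2).tolist(),'rot',rv.round(1).tolist())
E
python3 - <<'E'
from h import *
d=load('top')
print(p2w(d,[[110+150/5,160+380/5],[110+125/5,160+380/5]],.11))
go([(0.45,-0.15,.26,-20),(0.464,0.233,.26,27),(0.464,0.233,.106,27)])
E
```

```text
[[0.41835459 0.32857182 0.11      ]
 [0.41832846 0.34013107 0.11      ]]
t 0.15 p [ 0.1834 -0.5708  0.2306] phi -72.2 q [-72.  18.  -3.  69.   0.  90.] F [-0.3 -0.3  0.7] w 0.0854
xyz [-31.92, -2.89, 38.26] rot [-0.0, -52.2, -0.1]
xyz [-67.95, -2.85, 51.3] rot [-0.1, -99.2, -0.1]
xyz [-67.93, 12.55, 51.3] rot [-0.1, -99.2, -0.1]
```

drive_tool(
  claw=[8.5, 8.5, 8.5, 8.5, 8.5, 8.5, 8.5, 8.5, 8.5, 8.5, 8.5, 8.5],
  xyz=[
    [-8, -2.9, 9.6],
    [-16, -2.9, 19],
    [-24, -2.9, 28.5],
    [-31.9, -2.9, 38.3],
    [-31.9, -2.9, 38.3],
    [-31.9, -2.9, 38.3],
    [-40, -2.9, 41.5],
    [-50, -2.9, 45],
    [-60, -2.9, 49],
    [-67.9, -2.9, 51.3],
    [-67.9, -2.9, 51.3],
    [-67.9, -2.9, 51.3],
  ],
  delta_rot=[
    [0, -10, 0],
    [0, -20, 0],
    [0, -30, 0],
    [0, -40, 0],
    [0, -50, 0],
    [0, -52, 0],
    [0, -60, 0],
    [0, -70, 0],
    [0, -80, 0],
    [0, -90, 0],
    [0, -99, 0],
    [0, -99, 0],
  ],
)

```text
t: 1.65
eef_pos: [0.4503, 0.1133, 0.2599]
tool_rot: [0.688, 0.165, -0.164, -0.688]
ft_force: [0.7, -0.9, 0.7]
width: 0.0851
```

```bash
python3 - <<'E'
from h import *
d=img('top','t1');img('wrist','w1')
go([(0.464,0.233,.26,27),(0.464,0.233,.106,27)])
E
```

```text
t 1.75 p [0.4505 0.1166 0.2596] phi 27.3 q [ 14.   3. -17.  70.   0.  77.] F [ 0.3 -1.1 -0.1] w 0.0851
xyz [6.53, -0.02, 9.73] rot [-0.1, 0.3, 0.1]
xyz [6.51, 15.38, 9.7] rot [-0.1, 0.3, 0.1]
```

View pics/w1.png

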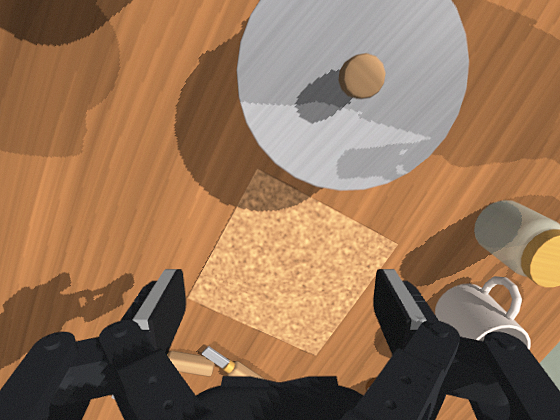

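```bash
python3 - <<'E'
from h import *
d=load('wrist'); print(p2w(d,[363,76],.134)); print(p2w(d,[[237,68],[469,68]],.095))
E
```

```text
[[0.4645767  0.23276854 0.134     ]]
[[0.37254377 0.19446981 0.095     ]
 [0.55129986 0.28879181 0.095     ]]
```

drive_tool(
  claw=[8.5, 8.5, 8.5, 8.5],
  xyz=[
    [4, 0, 5],
    [6.5, 0, 9.7],
    [6.5, 0, 9.7],
    [6.5, 0, 9.7],
  ],
  delta_rot=[
    [0, 0, 0],
    [0, 0, 0],
    [0, 0, 0],
    [0, 0, 0],
  ],
)

```text
t: 2.25
eef_pos: [0.4644, 0.2263, 0.2595]
tool_rot: [0.688, 0.164, -0.164, -0.688]
ft_force: [-0.7, 0.0, -0.6]
width: 0.0852
```

```bash
python3 - <<'E'
from h import *
img('wrist','w2');img('scene','s2')
go([(0.464,0.233,.106,27)])
E
```

```text
t 2.35 p [0.4647 0.2257 0.2598] phi 26.7 q [ 26.   8. -11.  70.  -0.  89.] F [-0.2  0.4 -0. ] w 0.0849
xyz [0.28, 15.38, 0.68] rot [0.0, -0.3, -0.0]
```

View pics/w2.png

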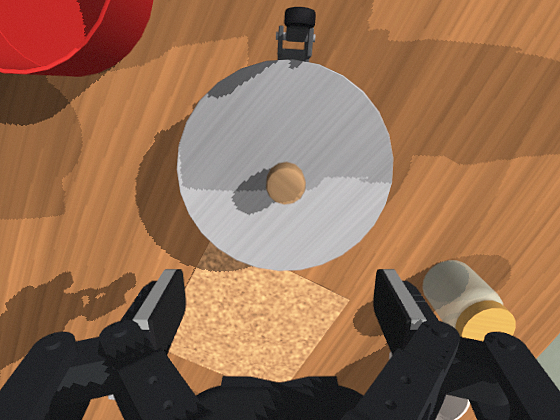

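View pics/s2.png

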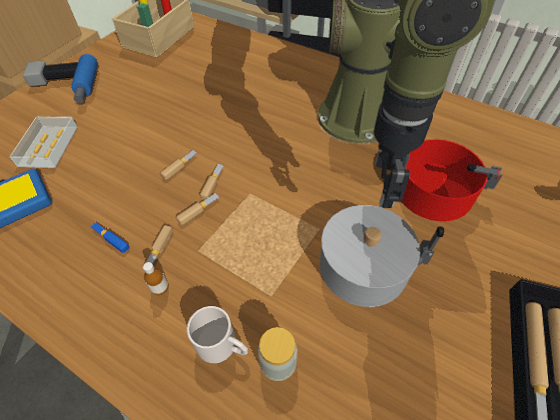

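drive_tool(
  claw=[8.5, 8.5, 8.5, 8.5],
  xyz=[
    [0.3, 4, 0.7],
    [0.3, 9, 0.7],
    [0.3, 9, 0.7],
    [0.3, 9, 0.7],
  ],
  delta_rot=[
    [0, 0, 0],
    [0, 0, 0],
    [0, 0, 0],
    [0, 0, 0],
  ],
)

```text
t: 2.85
eef_pos: [0.4651, 0.2343, 0.1715]
tool_rot: [-0.688, -0.164, 0.163, 0.688]
ft_force: [-0.4, 1.6, 0.4]
width: 0.085
```

```bash
python3 - <<'E'
from h import *
d=img('wrist','w3')
go([(0.464,0.233,.106,27)])
E
```

```text
t 2.9 p [0.4657 0.2348 0.1721] phi 26.7 q [ 27.  11. -19.  59.  -0.  90.] F [-0.3 -0.1  0.9] w 0.0849
xyz [-0.25, 6.61, -0.08] rot [0.0, -0.3, 0.2]
```

View pics/w3.png

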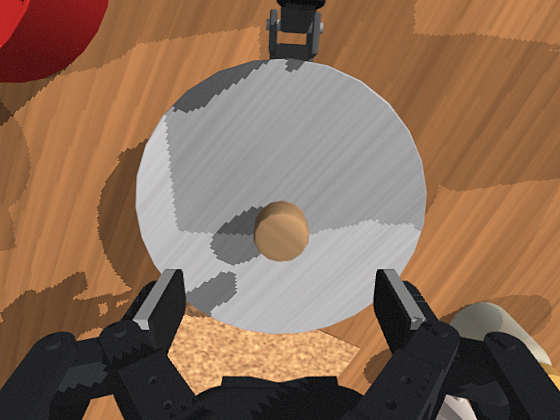

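drive_tool(
  claw=[8.5, 8.5, 8.5, 2.5, 2.5, 2.5, 2.5, 2.5, 2.5],
  xyz=[
    [-0.1, 3, 0],
    [-0.1, 6.5, 0],
    [-0.1, 6.5, 0],
    [-0.1, 6.5, 0],
    [-0.1, 6.5, 0],
    [-0.1, 6.5, 0],
    [-0.1, 6.5, 0],
    [-0.1, 6.5, 0],
    [-0.1, 6.5, 0],
  ],
  delta_rot=[
    [0, 0, 0],
    [0, 0, 0],
    [0, 0, 0],
    [0, 0, 0],
    [0, 0, 0],
    [0, 0, 0],
    [0, 0, 0],
    [0, 0, 0],
    [0, 0, 0],
  ],
  squeeze=80,
)

```text
t: 4.03
eef_pos: [0.4646, 0.235, 0.1066]
tool_rot: [-0.688, -0.165, 0.163, 0.688]
ft_force: [-0.4, -0.5, 8.1]
width: 0.0315
```

```bash
python3 - <<'E'
from h import *
d=img('wrist','w4')
go([(0.464,0.233,.20,27)])
E
```

```text
t 4.08 p [0.4646 0.235  0.1066] phi 26.8 q [ 27.  14. -25.  51.  -0.  90.] F [-1.8 -0.4  7.6] w 0.032
xyz [-0.12, -9.34, -0.15] rot [0.0, -0.2, 0.2]
```

View pics/w4.png

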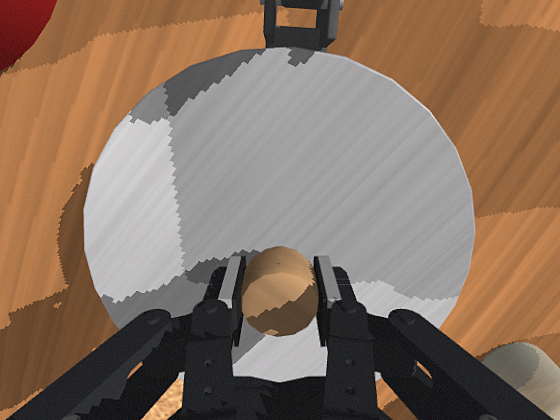

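drive_tool(
  claw=[2.5, 2.5, 2.5, 2.5],
  xyz=[
    [0, -2, 0],
    [0, -5, 0],
    [0, -8, 0],
    [0, -8, 0],
  ],
  delta_rot=[
    [0, 0, 0],
    [0, 0, 0],
    [0, 0, 0],
    [0, 0, 0],
  ],
)

```text
t: 4.58
eef_pos: [0.4649, 0.2351, 0.1871]
tool_rot: [-0.687, -0.165, 0.162, 0.688]
ft_force: [-0.2, -0.5, -4.1]
width: 0.0318
```

```bash
python3 - <<'E'
from h import *
d=img('wrist','w5')
go([(0.531,-0.004,.19,0),(0.531,-0.004,.034,0)])
E
```

```text
t 4.62 p [0.4639 0.2346 0.1854] phi 26.8 q [ 27.  11. -18.  61.  -0.  90.] F [-0.   0.  -3.4] w 0.032
xyz [-4.77, -0.47, -24.32] rot [-0.0, 26.8, 0.1]
xyz [-4.8, 15.13, -24.32] rot [-0.0, 26.8, 0.1]
```

View pics/w5.png

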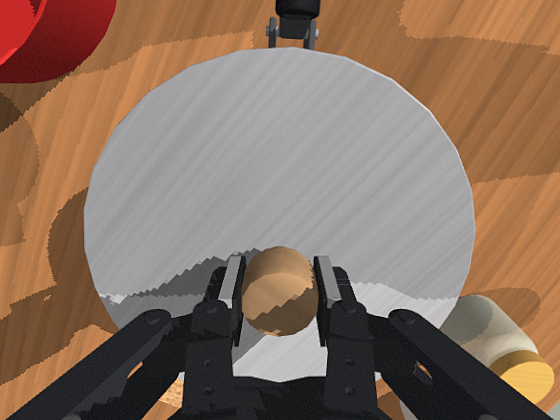

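drive_tool(
  claw=[2.5, 2.5, 2.5, 2.5, 2.5, 2.5, 2.5, 2.5, 2.5, 2.5],
  xyz=[
    [-0.6, -0.4, -3],
    [-1.4, -0.4, -7],
    [-2.2, -0.4, -11],
    [-3, -0.4, -15],
    [-3.8, -0.4, -19],
    [-4.4, -0.4, -22],
    [-4.8, -0.4, -24.3],
    [-4.8, -0.4, -24.3],
    [-4.8, -0.4, -24.3],
    [-4.8, -0.4, -24.3],
  ],
  delta_rot=[
    [0, 3, 0],
    [0, 7, 0],
    [0, 11, 0],
    [0, 15, 0],
    [0, 19, 0],
    [0, 23, 0],
    [0, 26.8, 0],
    [0, 26.8, 0],
    [0, 26.8, 0],
    [0, 26.8, 0],
  ],
)

```text
t: 5.88
eef_pos: [0.5296, -0.0034, 0.1883]
tool_rot: [-0.707, -0.0, 0.001, 0.707]
ft_force: [0.2, 0.2, -2.5]
width: 0.0319
```

```bash
python3 - <<'E'
from h import *
d=img('wrist','w6');img('scene','s6')
go([(0.531,-0.004,.034,0)])
E
```

```text
t 5.97 p [ 0.5298 -0.0035  0.1887] phi 0.1 q [ -0.  12. -17.  62.   0.  90.] F [ 0.3 -0.8 -1.6] w 0.032
xyz [0.12, 15.47, -0.06] rot [-0.0, 0.1, -0.0]
```

View pics/w6.png

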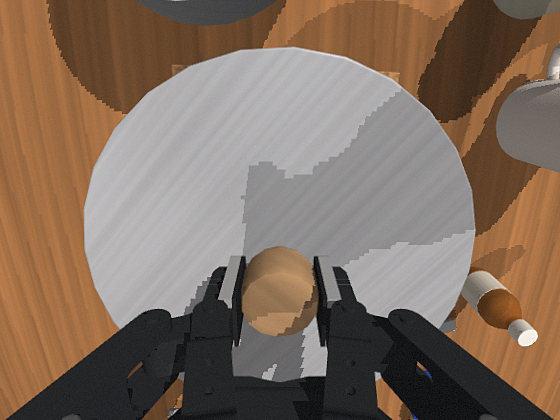

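View pics/s6.png

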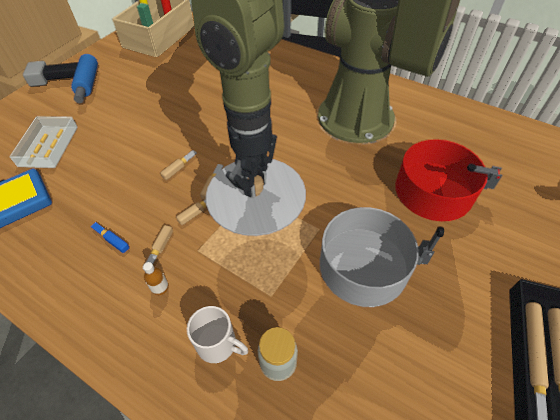

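drive_tool(
  claw=[2.5, 2.5, 2.5, 2.5, 2.5, 2.5, 2.5],
  xyz=[
    [0.1, 4, 0],
    [0.1, 8, 0],
    [0.1, 12, 0],
    [0.1, 14, 0],
    [0.1, 15.4, 0],
    [0.1, 15.4, 0],
    [0.1, 15.4, 0],
  ],
  delta_rot=[
    [0, 0, 0],
    [0, 0, 0],
    [0, 0, 0],
    [0, 0, 0],
    [0, 0, 0],
    [0, 0, 0],
    [0, 0, 0],
  ],
)

```text
t: 6.85
eef_pos: [0.532, -0.0041, 0.0358]
tool_rot: [-0.707, -0.001, -0.0, 0.707]
ft_force: [0.5, -0.5, -2.9]
width: 0.0318
```

```bash
python3 - <<'E'
from h import *
go([(0.531,-0.004,.0316,0)])
E
```

```text
t 6.85 p [ 0.532  -0.0041  0.0358] phi 0.0 q [ -0.  20. -28.  42.   0.  90.] F [ 0.5 -0.5 -2.9] w 0.0318
xyz [-0.1, 0.42, 0.01] rot [-0.0, 0.0, 0.1]
```

drive_tool(
  claw=[2.5, 2.5, 2.5],
  xyz=[
    [0, 0.3, 0],
    [0, 0.4, 0],
    [0, 0.4, 0],
  ],
  delta_rot=[
    [0, 0, 0],
    [0, 0, 0],
    [0, 0, 0],
  ],
)

```text
t: 7.22
eef_pos: [0.5317, -0.0042, 0.0316]
tool_rot: [0.707, 0.0, 0.0, -0.707]
ft_force: [-0.6, 0.2, 3.4]
width: 0.0325
```

```bash
python3 - <<'E'
from h import *
go([(0.531,-0.004,.0316,0)])
E
```

```text
t 7.22 p [ 0.5317 -0.0042  0.0316] phi 0.0 q [ -0.  20. -28.  42.  -0.  90.] F [-0.6  0.2  3.4] w 0.0325
xyz [-0.07, -0.0, 0.02] rot [0.0, 0.0, 0.1]
```

Contact felt at the expected height. Release and rise.

drive_tool(
  claw=[5, 6.5, 6.5, 6.5, 6.5, 6.5, 6.5, 6.5],
  xyz=[
    [0, 0, 0],
    [0, 0, 0],
    [0, 0, 0],
    [0, -4, 0],
    [0, -9, 0],
    [0, -14, 0],
    [0, -18, 0],
    [0, -18, 0],
  ],
  delta_rot=[
    [0, 0, 0],
    [0, 0, 0],
    [0, 0, 0],
    [0, 0, 0],
    [0, 0, 0],
    [0, 0, 0],
    [0, 0, 0],
    [0, 0, 0],
  ],
)

```text
t: 8.22
eef_pos: [0.5335, -0.0042, 0.2144]
tool_rot: [0.707, 0.002, 0.002, -0.707]
ft_force: [0.2, -0.3, -0.3]
width: 0.0649
```

```bash
python3 - <<'E'
from h import *
img('wrist','w7');img('top','t7')
go([(0.46,-0.25,.22,0)])
E
```

```text
t 8.32 p [ 0.5312 -0.0042  0.2108] phi 0.0 q [ -0.  11. -14.  65.  -0.  90.] F [-0.2  0.4 -1.5] w 0.065
xyz [-7.12, -0.92, -24.58] rot [0.0, 0.0, 0.0]
```

View pics/w7.png

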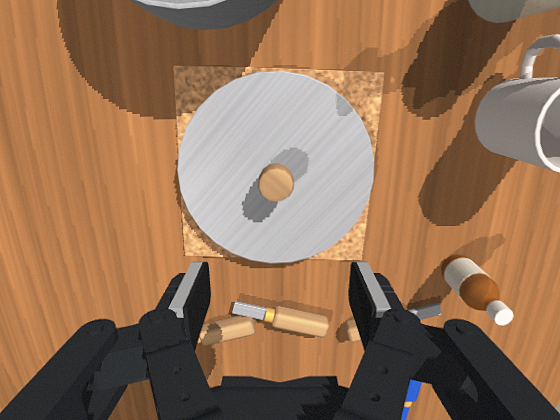

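View pics/t7.png

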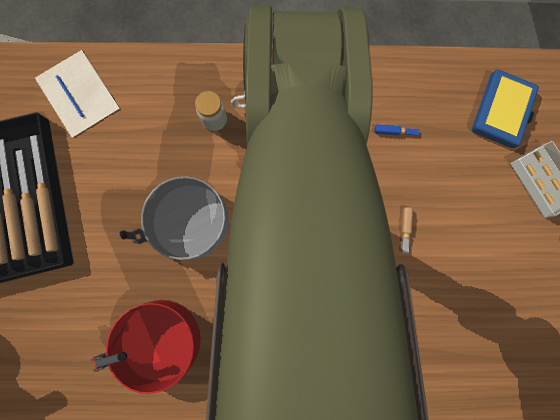

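```bash
python3 - <<'E'
from h import *
d=load('wrist');print('knob',p2w(d,[276,184],.059))
go([(0.455,-0.28,.22,82)])
E
```

```text
knob [[ 0.53172776 -0.00390249  0.059     ]]
t 8.32 p [ 0.5312 -0.0042  0.2108] phi 0.0 q [ -0.  11. -14.  65.  -0.  90.] F [-0.2  0.4 -1.5] w 0.065
xyz [-7.62, -0.92, -27.58] rot [0.0, -82.0, 0.0]
```

drive_tool(
  claw=[6, 6, 6, 6, 6, 6, 6, 6, 6, 6],
  xyz=[
    [-1, -0.9, -4],
    [-2, -0.9, -8],
    [-3, -0.9, -12],
    [-4, -0.9, -16],
    [-5.5, -0.9, -20],
    [-6.5, -0.9, -24],
    [-7.6, -0.9, -27.6],
    [-7.6, -0.9, -27.6],
    [-7.6, -0.9, -27.6],
    [-7.6, -0.9, -27.6],
  ],
  delta_rot=[
    [0, -10, 0],
    [0, -20, 0],
    [0, -30, 0],
    [0, -40, 0],
    [0, -50, 0],
    [0, -60, 0],
    [0, -70, 0],
    [0, -80, 0],
    [0, -82, 0],
    [0, -82, 0],
  ],
)

```text
t: 9.57
eef_pos: [0.4547, -0.2796, 0.2188]
tool_rot: [-0.533, -0.463, 0.464, 0.535]
ft_force: [0.5, 0.0, 0.3]
width: 0.0602
```

```bash
python3 - <<'E'
from h import *
img('wrist','w8');img('top','t8')
go([(0.455,-0.326,.12,82)])
E
```

```text
t 9.68 p [ 0.4551 -0.2796  0.2194] phi 82.0 q [-32.  11. -13.  66.   0. -24.] F [-0.4 -0.1  0.1] w 0.0601
xyz [-4.6, 9.94, -0.65] rot [-0.0, -0.0, 0.0]
```

View pics/w8.png

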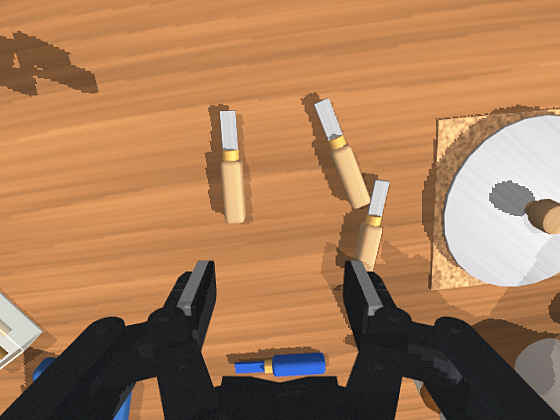

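View pics/t8.png

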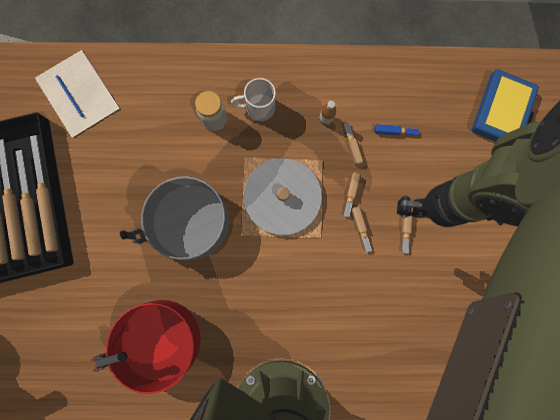

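```bash
python3 - <<'E'
from h import *
d=load('wrist')
print(orig(d,(235,216),(231.5,160)))
print('C',orig(d,(360,203),(337,142)))
crop('wrist','c3',190,90,410,290,3)
E
```

```text
(array([ 0.46316306, -0.32987216]), np.float64(0.06109324999422184), np.float64(172.8697012740485))
C (array([ 0.4637712 , -0.20841239]), np.float64(0.07051798763407899), np.float64(-164.64960184581906))
```

View pics/c3.png

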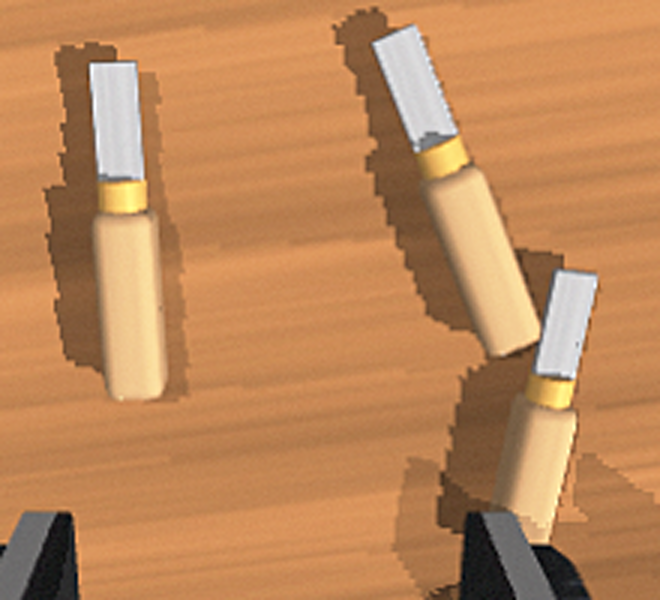

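```bash
python3 - <<'E'
from h import *
d=load('wrist')
print(orig(d,(235.3,219),(232,161)))
go([(0.453,-0.3275,.10,82.5),(0.453,-0.3275,.003,82.5)])
E
```

```text
(array([ 0.46543777, -0.32987121]), np.float64(0.0635191288402583), np.float64(172.56989130056553))
t 9.68 p [ 0.4551 -0.2796  0.2194] phi 82.0 q [-32.  11. -13.  66.   0. -24.] F [-0.4 -0.1  0.1] w 0.0601
xyz [-4.77, 11.94, -0.47] rot [-0.0, -0.5, 0.0]
xyz [-4.78, 21.64, -0.48] rot [-0.0, -0.5, 0.0]
```

drive_tool(
  claw=[5.5, 5.5, 5.5, 5.5, 5.5, 5.5, 5.5],
  xyz=[
    [-4.8, 5, -0.5],
    [-4.8, 10, -0.5],
    [-4.8, 15, -0.5],
    [-4.8, 19, -0.5],
    [-4.8, 21.4, -0.5],
    [-4.8, 21.4, -0.5],
    [-4.8, 21.4, -0.5],
  ],
  delta_rot=[
    [0, -0.5, 0],
    [0, -0.5, 0],
    [0, -0.5, 0],
    [0, -0.5, 0],
    [0, -0.5, 0],
    [0, -0.5, 0],
    [0, -0.5, 0],
  ],
)

```text
t: 10.55
eef_pos: [0.4543, -0.3287, 0.0068]
tool_rot: [0.532, 0.466, -0.466, -0.531]
ft_force: [-0.2, 0.1, -0.4]
width: 0.0548
```

```bash
python3 - <<'E'
from h import *
img('wrist','w9')
go([(0.453,-0.3275,.003,82.5)])
E
```

```text
t 10.6 p [ 0.4546 -0.329   0.0073] phi 82.5 q [-36.  25. -25.  40.  -0. -28.] F [-0.3 -0.4 -0.3] w 0.055
xyz [0.13, 0.43, 0.18] rot [0.1, 0.0, -0.1]
```

View pics/w9.png

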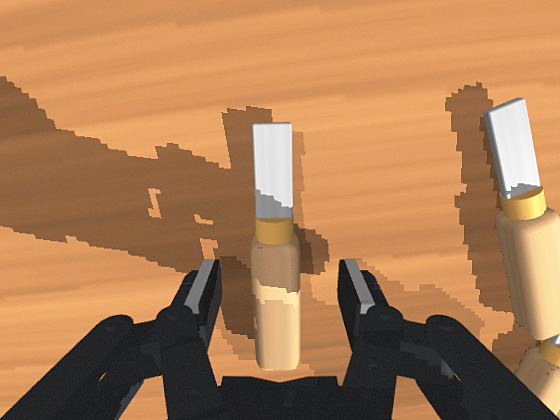

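drive_tool(
  claw=[5, 1.5, 1.5, 1.5, 1.5, 1.5, 1.5, 1.5, 1.5, 1.5, 1.5, 1.5],
  xyz=[
    [0, 0.3, 0],
    [0, 0.3, 0],
    [0, 0.3, 0],
    [0, 0.3, 0],
    [0, 0.3, 0],
    [0, 0.3, 0],
    [0, -2, 0],
    [0, -7, 0],
    [0, -12, 0],
    [0, -17, 0],
    [0, -19, 0],
    [0, -19, 0],
  ],
  delta_rot=[
    [0, 0, 0],
    [0, 0, 0],
    [0, 0, 0],
    [0, 0, 0],
    [0, 0, 0],
    [0, 0, 0],
    [0, 0, 0],
    [0, 0, 0],
    [0, 0, 0],
    [0, 0, 0],
    [0, 0, 0],
    [0, 0, 0],
  ],
  squeeze=60,
)

```text
t: 12.1
eef_pos: [0.4543, -0.3291, 0.1974]
tool_rot: [0.533, 0.467, -0.466, -0.53]
ft_force: [-0.3, -0.3, -0.7]
width: 0.0208
```

```bash
python3 - <<'E'
from h import *
img('wrist','w10')
go([(0.49,0.0,.20,90),(0.474,0.192,.20,90)])
E
```

```text
t 12.15 p [ 0.4535 -0.3285  0.1957] phi 82.5 q [-36.  15. -12.  63.   0. -28.] F [ 0.5  0.2 -0.9] w 0.0208
xyz [33.04, -0.44, 0.67] rot [0.0, -7.5, -0.0]
xyz [51.87, -0.45, 4.75] rot [0.0, -7.5, -0.0]
```

View pics/w10.png

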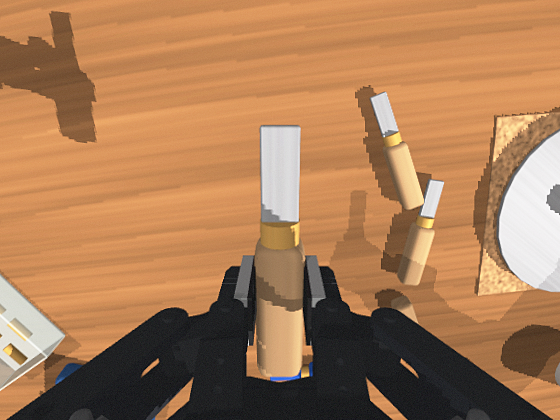

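drive_tool(
  claw=[1.5, 1.5, 1.5, 1.5, 1.5, 1.5, 1.5, 1.5, 1.5, 1.5, 1.5, 1.5],
  xyz=[
    [4, -0.4, 0.1],
    [9, -0.4, 0.2],
    [14, -0.4, 0.3],
    [19, -0.4, 0.4],
    [24, -0.4, 0.5],
    [29, -0.4, 0.6],
    [34, -0.4, 1],
    [39, -0.4, 2],
    [44, -0.4, 3],
    [48.5, -0.4, 4],
    [51.9, -0.4, 4.8],
    [51.9, -0.4, 4.8],
  ],
  delta_rot=[
    [0, -1, 0],
    [0, -2, 0],
    [0, -3, 0],
    [0, -4, 0],
    [0, -5, 0],
    [0, -6, 0],
    [0, -7, 0],
    [0, -7.5, 0],
    [0, -7.5, 0],
    [0, -7.5, 0],
    [0, -7.5, 0],
    [0, -7.5, 0],
  ],
)

```text
t: 13.65
eef_pos: [0.472, 0.1939, 0.1977]
tool_rot: [-0.499, -0.5, 0.502, 0.5]
ft_force: [0.1, -0.4, -1.3]
width: 0.0205
```

```bash
python3 - <<'E'
from h import *
img('wrist','w11')
go([(0.474,0.192,.022,90)])
E
```

```text
t 13.7 p [0.4722 0.1927 0.1979] phi 90.1 q [ 22.   9. -18.  63.  -0.  22.] F [-0.3  0.9 -1.5] w 0.0207
xyz [-0.04, 17.59, -0.23] rot [-0.2, 0.1, -0.1]
```

View pics/w11.png

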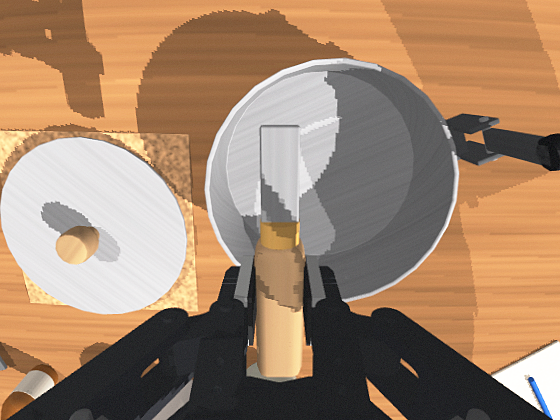

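drive_tool(
  claw=[1.5, 1.5, 1.5, 1.5, 1.5, 1.5, 1.5, 3.2, 3.2, 3.2, 3.2],
  xyz=[
    [0, 5, 0],
    [0, 9, 0],
    [0, 13, 0],
    [0, 16, 0],
    [0, 17.6, 0],
    [0, 17.6, 0],
    [0, 17.6, 0],
    [0, 17.6, 0],
    [0, 17.6, 0],
    [0, 17.6, 0],
    [0, 17.6, 0],
  ],
  delta_rot=[
    [0, 0, 0],
    [0, 0, 0],
    [0, 0, 0],
    [0, 0, 0],
    [0, 0, 0],
    [0, 0, 0],
    [0, 0, 0],
    [0, 0, 0],
    [0, 0, 0],
    [0, 0, 0],
    [0, 0, 0],
  ],
)

```text
t: 15.08
eef_pos: [0.475, 0.1945, 0.0257]
tool_rot: [0.499, 0.502, -0.498, -0.5]
ft_force: [-2.8, 10.1, 8.1]
width: 0.032
```

```bash
python3 - <<'E'
from h import *
img('wrist','w12')
go([(0.474,0.192,.2,90)])
E
```

```text
t 15.12 p [0.475  0.1945 0.0257] phi 90.0 q [ 22.  19. -31.  40.   0.  22.] F [-2.4 10.3  9.5] w 0.0318
xyz [-0.17, -17.43, 0.06] rot [0.2, 0.0, 0.3]
```

View pics/w12.png

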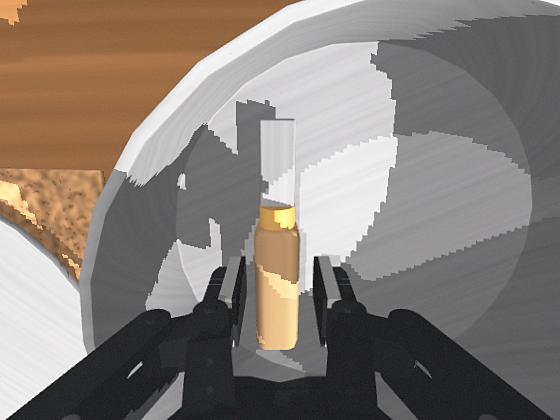

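drive_tool(
  claw=[3.2, 3.2, 3.2, 3.2, 3.2, 3.2],
  xyz=[
    [0.3, -3, 0],
    [0.3, -8, 0],
    [0.3, -13, 0],
    [0.3, -18, 0],
    [0.3, -19, 0],
    [0.3, -19, 0],
  ],
  delta_rot=[
    [0, 0, 0],
    [0, 0, 0],
    [0, 0, 0],
    [0, 0, 0],
    [0, 0, 0],
    [0, 0, 0],
  ],
)

```text
t: 15.88
eef_pos: [0.4739, 0.1949, 0.2143]
tool_rot: [0.501, 0.5, -0.5, -0.5]
ft_force: [-0.4, -0.1, -0.6]
width: 0.032
```

```bash
python3 - <<'E'
from h import *
img('wrist','w13');img('scene','s13');img('top','t13')
go([(0.49,0.0,.22,100),(0.46,-0.17,.22,106)])
E
```

```text
t 16.02 p [0.4725 0.1947 0.2121] phi 90.0 q [ 22.   9. -17.  64.  -0.  22.] F [-0.7  0.6 -0.5] w 0.0316
xyz [-19.47, -0.77, -1.75] rot [-0.2, -10.0, -0.1]
xyz [-36.47, -0.74, 1.24] rot [-0.2, -16.0, -0.1]
```

View pics/w13.png

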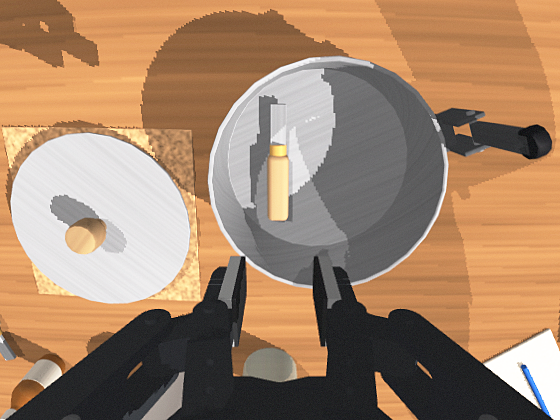

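View pics/s13.png

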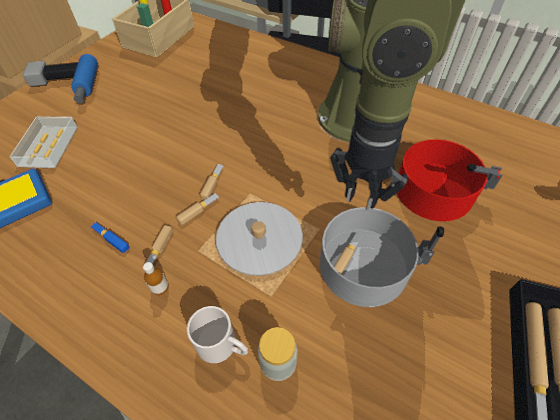

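View pics/t13.png

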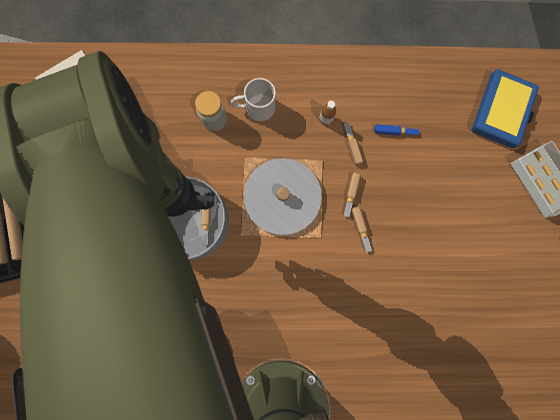

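drive_tool(
  claw=[4, 4, 4, 4, 4, 4, 4, 4, 4, 4],
  xyz=[
    [-4, -0.7, -0.4],
    [-9, -0.7, -0.9],
    [-14, -0.7, -1.4],
    [-19.5, -0.7, -1.7],
    [-24, -0.7, -1],
    [-29, -0.7, 0],
    [-33, -0.7, 0.8],
    [-36.5, -0.7, 1.2],
    [-36.5, -0.7, 1.2],
    [-36.5, -0.7, 1.2],
  ],
  delta_rot=[
    [0, -2, 0],
    [0, -4, 0],
    [0, -7, 0],
    [0, -10, 0],
    [0, -12, 0],
    [0, -14, 0],
    [0, -15, 0],
    [0, -15.6, 0],
    [0, -15.6, 0],
    [0, -15.6, 0],
  ],
)

```text
t: 17.27
eef_pos: [0.4609, -0.1691, 0.2197]
tool_rot: [-0.427, -0.563, 0.563, 0.428]
ft_force: [-0.4, 0.1, 0.3]
width: 0.0399
```

```bash
python3 - <<'E'
from h import *
img('wrist','w14');crop('wrist','c14',120,60,380,280,3)
go([(0.447,-0.211,.01,105.6)])
E
```

```text
t 17.32 p [ 0.4611 -0.1688  0.2199] phi 105.6 q [-20.   7. -18.  65.   0. -36.] F [-0.4  0.6 -0. ] w 0.0401
xyz [-3.71, 20.99, 2.47] rot [-0.1, 0.0, 0.1]
```

View pics/c14.png

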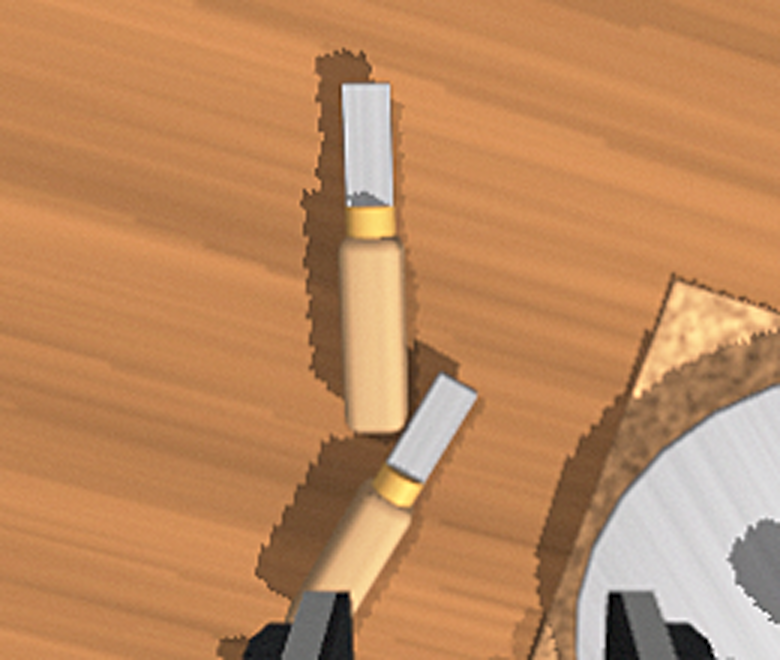

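```bash
python3 - <<'E'
from h import *
d=load('wrist')
o,l,a=orig(d,(245.7,202.3),(243.7,140));print(o,l,a)
g=o+.020*np.array([np.cos(np.radians(a)),np.sin(np.radians(a))]);print(g)
go([(*g,.004,a-90 if a>0 else a+270)])
E
```

```text
[ 0.46807862 -0.20438372] 0.06597628909800514 -164.4545235962477
[ 0.44881026 -0.20974378]
t 17.32 p [ 0.4611 -0.1688  0.2199] phi 105.6 q [-20.   7. -18.  65.   0. -36.] F [-0.4  0.6 -0. ] w 0.0401
xyz [-3.64, 21.59, 2.26] rot [-0.1, 0.1, 0.1]
```

drive_tool(
  claw=[4, 4, 4, 4, 4, 4, 4],
  xyz=[
    [-3.6, 5, 2.3],
    [-3.6, 10, 2.3],
    [-3.6, 15, 2.3],
    [-3.6, 19, 2.3],
    [-3.6, 21.3, 2.3],
    [-3.6, 21.3, 2.3],
    [-3.6, 21.3, 2.3],
  ],
  delta_rot=[
    [0, 0, 0],
    [0, 0, 0],
    [0, 0, 0],
    [0, 0, 0],
    [0, 0, 0],
    [0, 0, 0],
    [0, 0, 0],
  ],
)

```text
t: 18.2
eef_pos: [0.4499, -0.2101, 0.0086]
tool_rot: [0.427, 0.564, -0.563, -0.427]
ft_force: [0.4, -0.0, 0.2]
width: 0.04
```

```bash
python3 - <<'E'
from h import *
img('wrist','w15')
go([(0.4488,-.2097,.004,105.6)])
E
```

```text
t 18.25 p [ 0.4503 -0.2105  0.009 ] phi 105.7 q [-25.  19. -34.  37.   0. -41.] F [ 0.2 -0.7  1.1] w 0.0399
xyz [0.12, 0.5, 0.12] rot [0.1, 0.1, -0.1]
```

View pics/w15.png

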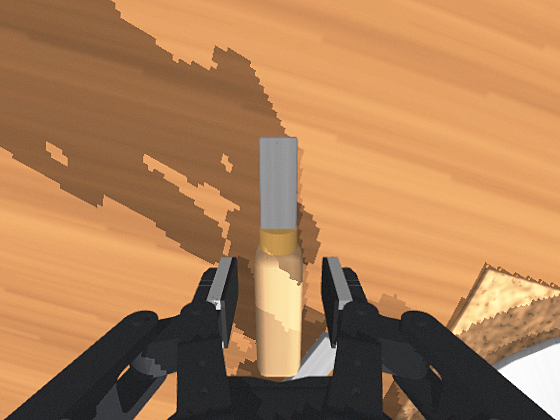

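Chisel C is centred between the pads (277,310). Close and lift.

drive_tool(
  claw=[4, 1.5, 1.5, 1.5, 1.5, 1.5, 1.5, 1.5, 1.5, 1.5, 1.5],
  xyz=[
    [0, 0.4, 0],
    [0, 0.4, 0],
    [0, 0.4, 0],
    [0, 0.4, 0],
    [0, 0.4, 0],
    [0, -2, 0],
    [0, -7, 0],
    [0, -12, 0],
    [0, -17, 0],
    [0, -19, 0],
    [0, -19, 0],
  ],
  delta_rot=[
    [0, 0, 0],
    [0, 0, 0],
    [0, 0, 0],
    [0, 0, 0],
    [0, 0, 0],
    [0, 0, 0],
    [0, 0, 0],
    [0, 0, 0],
    [0, 0, 0],
    [0, 0, 0],
    [0, 0, 0],
  ],
)

```text
t: 19.62
eef_pos: [0.4501, -0.211, 0.1993]
tool_rot: [0.429, 0.563, -0.563, -0.426]
ft_force: [0.1, 0.9, -1.9]
width: 0.0207
```

```bash
python3 - <<'E'
from h import *
img('wrist','w16'); img('top','t16')
# where is D in tin
go([(0.49,0.0,.20,98),(0.482,0.236,.20,90),(0.482,0.236,.024,90)])
E
```

```text
t 19.73 p [ 0.4485 -0.2102  0.1968] phi 105.6 q [-25.   8. -20.  62.   0. -41.] F [ 0.2  0.  -1.4] w 0.0204
xyz [19.13, -0.32, -9.65] rot [-0.1, 7.6, 0.0]
xyz [42.08, -0.3, -15.23] rot [-0.1, 15.6, 0.0]
xyz [42.06, 17.3, -15.24] rot [-0.1, 15.6, 0.0]
```

View pics/w16.png

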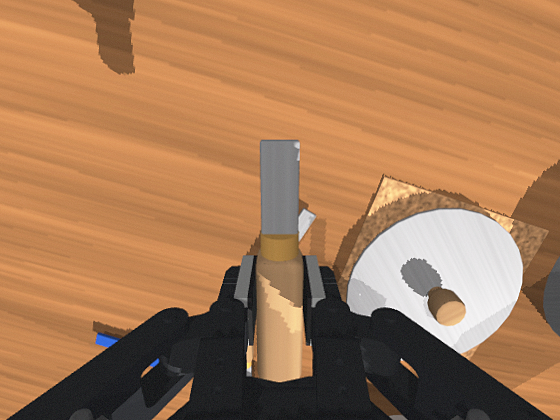

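View pics/t16.png

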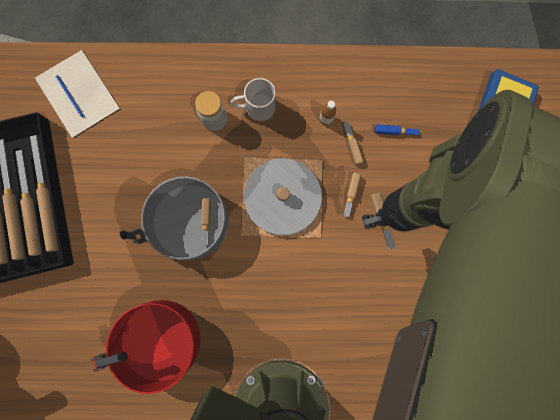

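drive_tool(
  claw=[1.5, 1.5, 1.5, 1.5, 1.5, 1.5, 1.5, 1.5, 1.5, 1.5, 1.5],
  xyz=[
    [4, -0.3, -2],
    [9, -0.3, -4.5],
    [14, -0.3, -7],
    [19, -0.3, -9.6],
    [24, -0.3, -11],
    [29, -0.3, -12.5],
    [34, -0.3, -13.5],
    [38.5, -0.3, -14.3],
    [42, -0.3, -14.6],
    [42, -0.3, -14.6],
    [42, -0.3, -14.6],
  ],
  delta_rot=[
    [0, 1, 0],
    [0, 3, 0],
    [0, 5, 0],
    [0, 7, 0],
    [0, 9, 0],
    [0, 11, 0],
    [0, 13, 0],
    [0, 15, 0],
    [0, 15.6, 0],
    [0, 15.6, 0],
    [0, 15.6, 0],
  ],
)

```text
t: 21.1
eef_pos: [0.4759, 0.2325, 0.1994]
tool_rot: [-0.5, -0.499, 0.501, 0.5]
ft_force: [0.5, -0.6, -0.7]
width: 0.0206
```

```bash
python3 - <<'E'
from h import *
img('wrist','w17')
d=load('top');print('D',p2w(d,[[207,200],[205.5,224]],.027))
go([(0.475,0.236,.026,90)])
E
```

```text
D [[0.51733021 0.18999681 0.027     ]
 [0.45532891 0.19213476 0.027     ]]
t 21.15 p [0.4762 0.2322 0.1997] phi 90.0 q [ 26.  11. -15.  63.  -0.  26.] F [-0.6 -0.2 -1.1] w 0.0204
xyz [0.4, 17.37, 0.09] rot [-0.1, -0.0, -0.1]
```

View pics/w17.png

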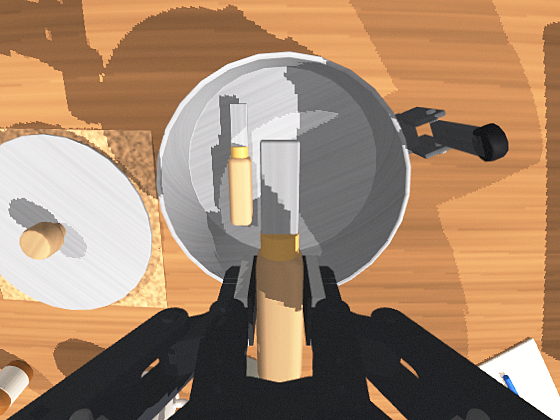

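drive_tool(
  claw=[1.5, 1.5, 1.5, 1.5, 1.5, 1.5, 1.5, 3.2, 3.2, 3.2, 3.2, 3.2],
  xyz=[
    [0.6, 5, 0],
    [0.6, 9, 0],
    [0.6, 13, 0],
    [0.6, 16, 0],
    [0.6, 17.4, 0],
    [0.6, 17.4, 0],
    [0.6, 17.4, 0],
    [0.6, 17.4, 0],
    [0.6, 17.4, 0],
    [0.6, 17.4, 0],
    [0.6, 12, 0],
    [0.6, 6, 0],
  ],
  delta_rot=[
    [0, 0, 0],
    [0, 0, 0],
    [0, 0, 0],
    [0, 0, 0],
    [0, 0, 0],
    [0, 0, 0],
    [0, 0, 0],
    [0, 0, 0],
    [0, 0, 0],
    [0, 0, 0],
    [0, 0, 0],
    [0, 0, 0],
  ],
)

```text
t: 22.65
eef_pos: [0.4757, 0.2389, 0.1413]
tool_rot: [-0.5, -0.499, 0.501, 0.5]
ft_force: [0.8, 0.3, -0.4]
width: 0.0319
```

```bash
python3 - <<'E'
from h import *
img('wrist','w18')
go([(0.48,0.24,.22,90),(0.49,0.0,.22,80),(0.51,-0.13,.22,74.5)])
E
```

```text
t 22.7 p [0.48   0.2411 0.1502] phi 90.0 q [ 27.  14. -20.  56.  -0.  27.] F [2.  0.3 6. ] w 0.0319
xyz [-0.08, -6.98, -0.05] rot [0.5, 0.0, 0.2]
xyz [-24.08, -7.07, -1.05] rot [0.5, 10.0, 0.3]
xyz [-37.08, -7.11, -3.04] rot [0.4, 15.5, 0.3]
```

View pics/w18.png

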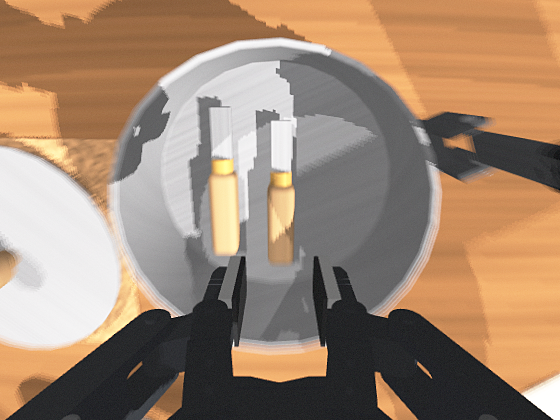

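drive_tool(
  claw=[4.5, 4.5, 4.5, 4.5, 4.5, 4.5, 4.5, 4.5, 4.5, 4.5, 4.5],
  xyz=[
    [0, -7, 0],
    [-4, -7, 0],
    [-9, -7, -0.4],
    [-14, -7, -1],
    [-19, -7, -2],
    [-24, -7, -3],
    [-29, -7, -4.5],
    [-34, -7, -5.5],
    [-39, -7, -6],
    [-39, -7, -6],
    [-39, -7, -6],
  ],
  delta_rot=[
    [0, 0, 0],
    [0, 2, 0],
    [0, 4, 0],
    [0, 6, 0],
    [0, 8, 0],
    [0, 10, 0],
    [0, 12, 0],
    [0, 14, 0],
    [0.4, 15.5, 0.3],
    [0.4, 15.5, 0.3],
    [0.4, 15.5, 0.3],
  ],
)

```text
t: 24.08
eef_pos: [0.5365, -0.1504, 0.2106]
tool_rot: [-0.562, -0.425, 0.431, 0.564]
ft_force: [-0.4, -0.1, -0.2]
width: 0.0448
```

```bash
python3 - <<'E'
from h import *
img('wrist','w19');crop('wrist','c19',120,60,380,280,3)
go([(0.543,-0.185,.01,74.5)])
E
```

```text
t 24.12 p [ 0.5365 -0.1499  0.2107] phi 74.5 q [-15.  14. -10.  66.  -0.   0.] F [ 0.2  0.4 -0.5] w 0.0454
xyz [-3.1, 20.08, -1.7] rot [-0.4, 0.0, -0.3]
```

View pics/c19.png

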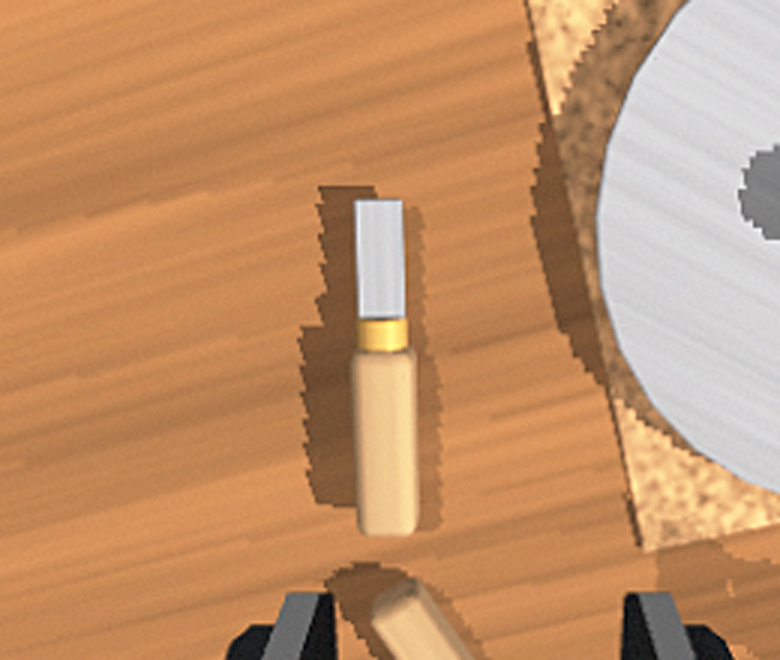

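```bash
python3 - <<'E'
from h import *
d=load('wrist')
o,l,a=orig(d,(249.5,236),(248,177.3));print(o,l,a)
g=o+.018*np.array([np.cos(np.radians(a)),np.sin(np.radians(a))]);print(g)
go([(*g,.005,a-90)])
E
```

```text
[ 0.55892745 -0.19123988] 0.06469894432282347 164.2104626490089
[ 0.54160663 -0.186342  ]
t 24.12 p [ 0.5365 -0.1499  0.2107] phi 74.5 q [-15.  14. -10.  66.  -0.   0.] F [ 0.2  0.4 -0.5] w 0.0454
xyz [-3.26, 20.58, -1.6] rot [-0.4, 0.3, -0.3]
```

drive_tool(
  claw=[4.5, 4.5, 4.5, 4.5, 4.5, 4.5, 4.5, 4.5],
  xyz=[
    [-3.3, 5, -1.6],
    [-3.3, 10, -1.6],
    [-3.3, 15, -1.6],
    [-3.3, 18, -1.6],
    [-3.3, 20.3, -1.6],
    [-3.3, 20.5, -1.6],
    [-3.3, 20.5, -1.6],
    [-3.3, 20.5, -1.6],
  ],
  delta_rot=[
    [0, 0, 0],
    [0, 0, 0],
    [0, 0, 0],
    [0, 0, 0],
    [0, 0, 0],
    [0, 0, 0],
    [0, 0, 0],
    [0, 0, 0],
  ],
)

```text
t: 25.12
eef_pos: [0.543, -0.1876, 0.0074]
tool_rot: [0.563, 0.426, -0.431, -0.562]
ft_force: [0.1, 0.9, -0.5]
width: 0.045
```

```bash
python3 - <<'E'
from h import *
img('wrist','w20')
go([(0.5416,-.1863,.004,74.2)])
E
```

```text
t 25.18 p [ 0.5429 -0.1877  0.0073] phi 74.5 q [-19.  26. -23.  41.  -0.  -3.] F [ 0.1 -0.3  0.9] w 0.045
xyz [0.11, 0.33, 0.16] rot [-0.2, 0.3, -0.4]
```

View pics/w20.png

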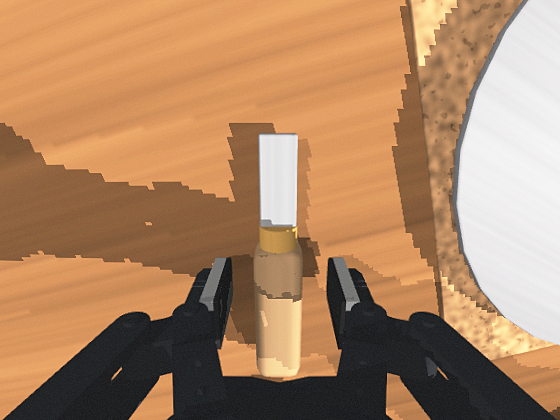

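drive_tool(
  claw=[4, 1.5, 1.5, 1.5, 1.5, 1.5, 1.5, 1.5, 1.5, 1.5, 1.5],
  xyz=[
    [0, 0.3, 0],
    [0, 0.3, 0],
    [0, 0.3, 0],
    [0, 0.3, 0],
    [0, 0.3, 0],
    [0, -2, 0],
    [0, -7, 0],
    [0, -12, 0],
    [0, -17, 0],
    [0, -19.5, 0],
    [0, -19.5, 0],
  ],
  delta_rot=[
    [0, 0, 0],
    [0, 0, 0],
    [0, 0, 0],
    [0, 0, 0],
    [0, 0, 0],
    [0, 0, 0],
    [0, 0, 0],
    [0, 0, 0],
    [0, 0, 0],
    [0, 0, 0],
    [0, 0, 0],
  ],
)

```text
t: 26.55
eef_pos: [0.5446, -0.1872, 0.2027]
tool_rot: [0.563, 0.426, -0.43, -0.562]
ft_force: [0.0, -1.1, -1.6]
width: 0.0203
```

```bash
python3 - <<'E'
from h import *
img('wrist','w21'); img('top','t21'); img('scene','s21')
go([(0.51,0.0,.20,82),(0.476,0.276,.20,90)])
E
```

```text
t 26.7 p [ 0.5423 -0.1864  0.1991] phi 74.5 q [-19.  16.  -9.  65.  -0.  -3.] F [-1.6  0.  -1.5] w 0.0204
xyz [17.1, -0.12, 8.09] rot [-0.5, -7.5, -0.3]
xyz [42.79, -0.18, 18.74] rot [-0.6, -15.5, -0.3]
```

View pics/w21.png

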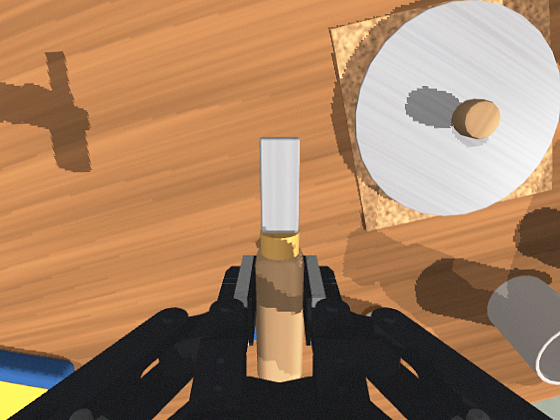

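View pics/t21.png

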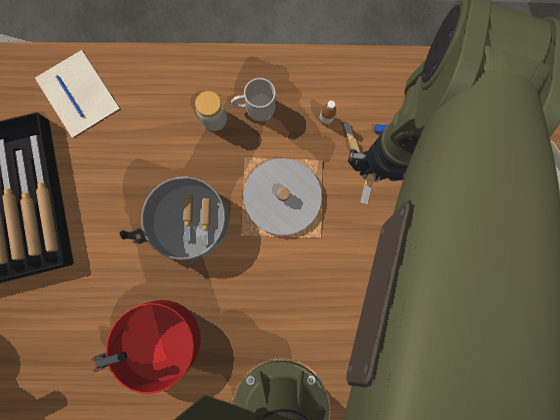

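drive_tool(
  claw=[1.5, 1.5, 1.5, 1.5, 1.5, 1.5, 1.5, 1.5, 1.5, 1.5, 1.5, 1.5],
  xyz=[
    [4, -0.3, 2],
    [8.5, -0.3, 4],
    [13, -0.3, 6],
    [17, -0.3, 8],
    [22, -0.3, 10.5],
    [27, -0.3, 12.5],
    [32, -0.3, 14.5],
    [37, -0.3, 16.5],
    [41, -0.3, 18],
    [42.6, -0.3, 18.7],
    [42.6, -0.3, 18.7],
    [42.6, -0.3, 18.7],
  ],
  delta_rot=[
    [0, -1, 0],
    [0, -3, 0],
    [0, -5, 0],
    [0, -7, 0],
    [0, -9, 0],
    [0, -11, 0],
    [0, -13, 0],
    [-0.5, -15, -0.3],
    [-0.5, -15.5, -0.3],
    [-0.5, -15.5, -0.3],
    [-0.5, -15.5, -0.3],
    [-0.5, -15.5, -0.3],
  ],
)

```text
t: 28.2
eef_pos: [0.4767, 0.2723, 0.2018]
tool_rot: [0.501, 0.5, -0.5, -0.5]
ft_force: [-0.3, 0.1, -0.9]
width: 0.0206
```

```bash
python3 - <<'E'
from h import *
img('wrist','w22')
go([(0.476,0.272,.035,90)])
E
```

```text
t 28.25 p [0.4769 0.2722 0.2021] phi 89.9 q [ 30.  13. -13.  64.  -0.  30.] F [-0.5 -0.1  0.1] w 0.0205
xyz [-0.0, 16.71, 0.11] rot [0.1, -0.1, -0.1]
```

View pics/w22.png

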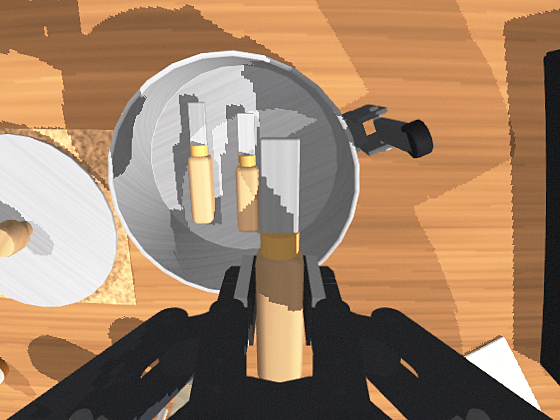

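drive_tool(
  claw=[1.5, 1.5, 1.5, 1.5, 1.5, 1.5, 1.5, 3.0, 3.0, 3.0, 3.0],
  xyz=[
    [0, 5, 0],
    [0, 9, 0],
    [0, 13, 0],
    [0, 15, 0],
    [0, 16.5, 0],
    [0, 16.5, 0],
    [0, 16.5, 0],
    [0, 16.5, 0],
    [0, 16.5, 0],
    [0, 16.5, 0],
    [0, 15, 0],
  ],
  delta_rot=[
    [0, 0, 0],
    [0, 0, 0],
    [0, 0, 0],
    [0, 0, 0],
    [0, 0, 0],
    [0, 0, 0],
    [0, 0, 0],
    [0, 0, 0],
    [0, 0, 0],
    [0, 0, 0],
    [0, 0, 0],
  ],
)

```text
t: 29.62
eef_pos: [0.4762, 0.2732, 0.0521]
tool_rot: [-0.5, -0.5, 0.5, 0.5]
ft_force: [-0.1, -0.0, 0.5]
width: 0.0303
```

```bash
python3 - <<'E'
from h import *
img('wrist','w23')
go([(0.476,0.272,.2,90)])
E
```

```text
t 29.68 p [0.4778 0.2741 0.0548] phi 90.0 q [ 30.  20. -24.  45.  -0.  30.] F [ 0.7 -0.3  1.6] w 0.0299
xyz [-0.2, -14.52, 0.14] rot [0.2, 0.0, 0.0]
```

View pics/w23.png

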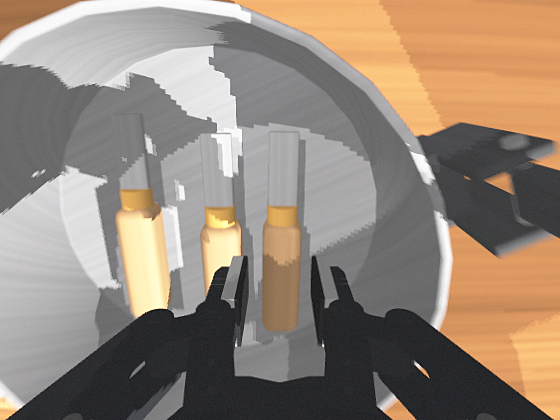

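```bash
python3 - <<'E'
from h import *
go([(0.476,0.272,.22,90),(0.53,0.0,.22,95),(0.65,-0.16,.22,103)])
E
```

```text
t 29.68 p [0.4778 0.2741 0.0548] phi 90.0 q [ 30.  20. -24.  45.  -0.  30.] F [ 0.7 -0.3  1.6] w 0.0299
xyz [-0.2, -16.52, 0.13] rot [0.2, 0.0, 0.0]
xyz [-27.4, -16.51, -5.26] rot [0.2, -5.0, 0.0]
xyz [-43.4, -16.49, -17.26] rot [0.2, -13.0, 0.0]
```

drive_tool(
  claw=[3, 3, 3, 4.5, 4.5, 4.5, 4.5, 4.5, 4.5, 4.5, 4.5, 4.5],
  xyz=[
    [0, -6, 0],
    [0, -12, 0],
    [0, -16.5, 0],
    [-5, -16.5, -1],
    [-11, -16.5, -2],
    [-17, -16.5, -3],
    [-22, -16.5, -4],
    [-27.4, -16.5, -5.3],
    [-32, -16.5, -9],
    [-38, -16.5, -13],
    [-43.4, -16.5, -17.3],
    [-43.4, -16.5, -17.3],
  ],
  delta_rot=[
    [0, 0, 0],
    [0, 0, 0],
    [0, 0, 0],
    [0, -1, 0],
    [0, -2, 0],
    [0, -3, 0],
    [0, -4, 0],
    [0, -5, 0],
    [0, -8, 0],
    [0, -11, 0],
    [0, -13, 0],
    [0, -13, 0],
  ],
)

```text
t: 31.18
eef_pos: [0.6515, -0.1635, 0.2178]
tool_rot: [0.442, 0.553, -0.552, -0.44]
ft_force: [-0.2, -0.4, 0.1]
width: 0.045
```

```bash
python3 - <<'E'
from h import *
img('wrist','w24');img('top','t24');img('scene','s24')
go([(0.655,-0.198,.01,103)])
E
```

```text
t 31.32 p [ 0.6497 -0.1602  0.2178] phi 103.0 q [-14.  26.   7.  71.   0. -27.] F [-1.   0.4  0. ] w 0.0449
xyz [-3.8, 20.78, 0.35] rot [0.1, -0.0, 0.0]
```

View pics/w24.png

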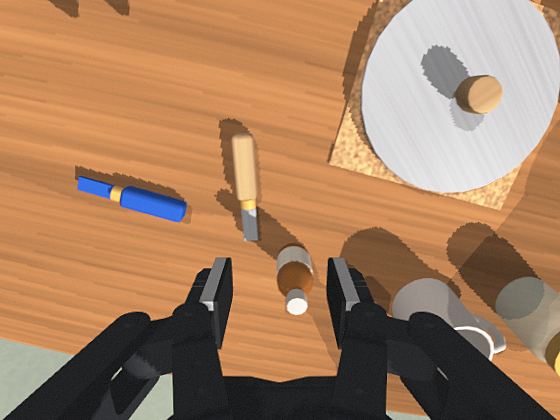

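View pics/s24.png

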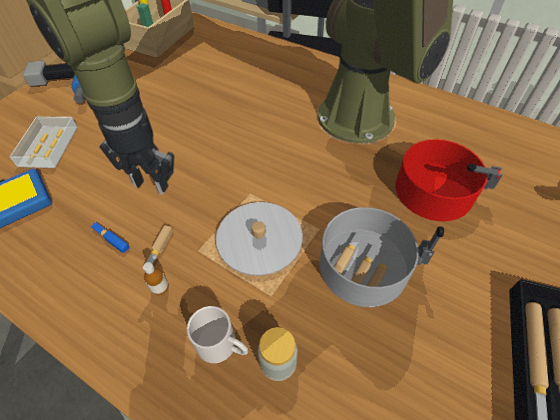

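```bash
python3 - <<'E'
from h import *
d=load('wrist')
o,l,a=orig(d,(242.5,137),(248,199));print(o,l,a)
g=o+.008*np.array([np.cos(np.radians(a)),np.sin(np.radians(a))]);print(g)
go([(*g,.005,a+90)])
crop('wrist','c24',180,100,340,330,3)
E
```

```text
[ 0.65404827 -0.1994605 ] 0.06509788604145345 15.985950125730598
[ 0.6617389  -0.19725729]
t 31.32 p [ 0.6497 -0.1602  0.2178] phi 103.0 q [-14.  26.   7.  71.   0. -27.] F [-1.   0.4  0. ] w 0.0449
xyz [-3.88, 21.28, -0.32] rot [0.1, -3.0, 0.0]
```

View pics/c24.png

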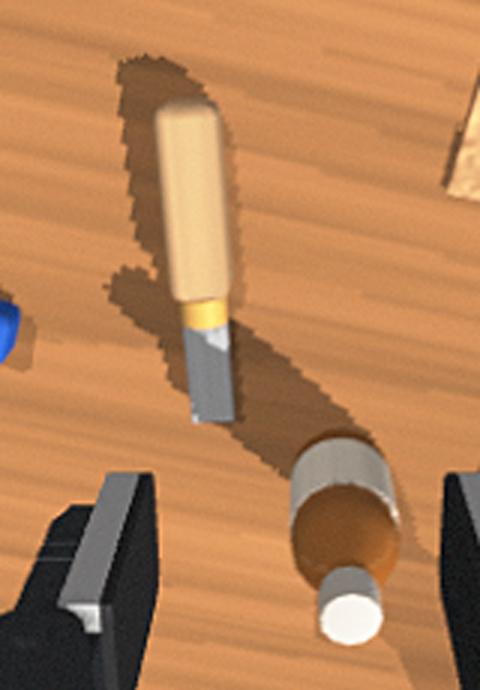

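View pics/t24.png

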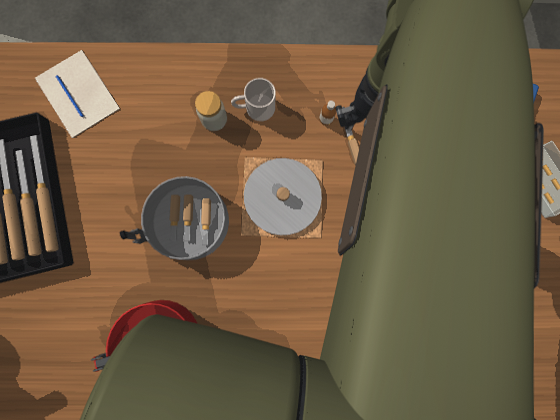

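drive_tool(
  claw=[4, 4, 4, 4, 4, 4, 4, 4],
  xyz=[
    [-3.9, 5, -0.1],
    [-3.9, 10, -0.1],
    [-3.9, 15, -0.1],
    [-3.9, 18, -0.1],
    [-3.9, 20.8, -0.1],
    [-3.9, 21.1, -0.1],
    [-3.9, 21.1, -0.1],
    [-3.9, 21.1, -0.1],
  ],
  delta_rot=[
    [0, -2, 0],
    [0, -2, 0],
    [0, -2, 0],
    [0, -2, 0],
    [0, -2, 0],
    [0, -2, 0],
    [0, -2, 0],
    [0, -2, 0],
  ],
)

```text
t: 32.33
eef_pos: [0.6613, -0.198, 0.009]
tool_rot: [0.432, 0.562, -0.56, -0.429]
ft_force: [-0.1, 0.3, -0.6]
width: 0.0404
```

```bash
python3 - <<'E'
from h import *
img('wrist','w25')
go([(0.66,-.1975,.004,105)])
E
```

```text
t 32.38 p [ 0.6612 -0.1982  0.0088] phi 105.0 q [-17.  36.  -5.  49.   0. -32.] F [ 0.  -0.4  0.1] w 0.0399
xyz [0.1, 0.48, 0.1] rot [0.2, 0.0, -0.1]
```

View pics/w25.png

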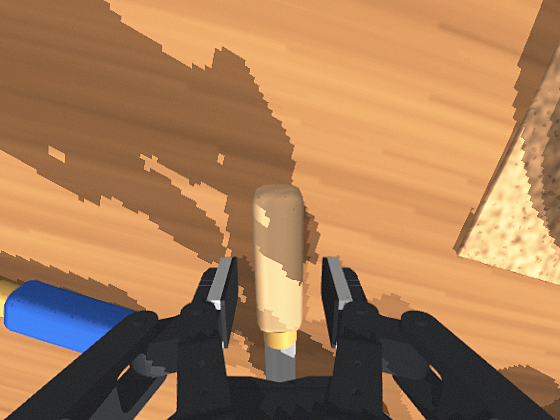

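drive_tool(
  claw=[4, 1.5, 1.5, 1.5, 1.5, 1.5, 1.5, 1.5, 1.5, 1.5, 1.5],
  xyz=[
    [0, 0.4, 0],
    [0, 0.4, 0],
    [0, 0.4, 0],
    [0, 0.4, 0],
    [0, 0.4, 0],
    [0, -2, 0],
    [0, -7, 0],
    [0, -12, 0],
    [0, -17, 0],
    [0, -19.5, 0],
    [0, -19.5, 0],
  ],
  delta_rot=[
    [0, 0, 0],
    [0, 0, 0],
    [0, 0, 0],
    [0, 0, 0],
    [0, 0, 0],
    [0, 0, 0],
    [0, 0, 0],
    [0, 0, 0],
    [0, 0, 0],
    [0, 0, 0],
    [0, 0, 0],
  ],
)

```text
t: 33.75
eef_pos: [0.6611, -0.1985, 0.2041]
tool_rot: [0.432, 0.562, -0.56, -0.429]
ft_force: [0.3, -0.4, -0.7]
width: 0.0205
```

```bash
python3 - <<'E'
from h import *
img('wrist','w26'); img('scene','s26')
go([(0.55,0.0,.20,97),(0.454,0.232,.20,90)])
E
```

```text
t 33.85 p [ 0.6591 -0.1979  0.2004] phi 105.0 q [-17.  28.   9.  70.   0. -32.] F [-0.2  0.9  0.1] w 0.0206
xyz [21.94, 0.05, 5.42] rot [0.0, 8.0, 0.0]
xyz [46.84, 0.05, 8.68] rot [0.0, 15.0, 0.0]
```

View pics/w26.png

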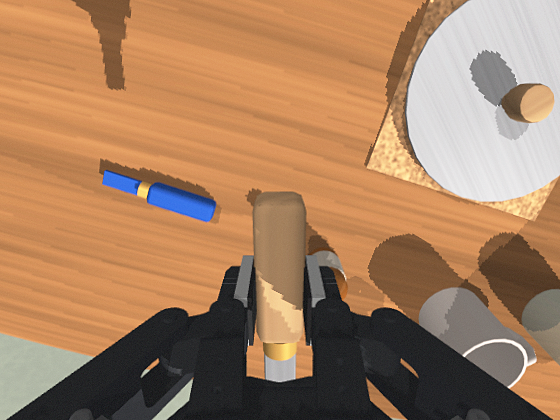

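View pics/s26.png

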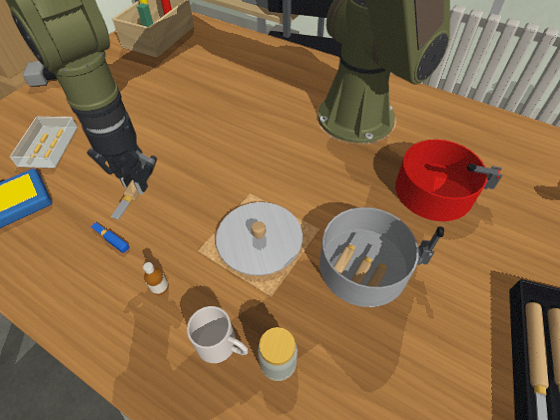

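drive_tool(
  claw=[1.5, 1.5, 1.5, 1.5, 1.5, 1.5, 1.5, 1.5, 1.5, 1.5, 1.5, 1.5],
  xyz=[
    [4, 0, 1],
    [9, 0, 2],
    [14, 0, 3.4],
    [18, 0, 4.4],
    [22, 0, 5.4],
    [27, 0, 6.2],
    [32, 0, 6.8],
    [37, 0, 7.4],
    [42, 0, 8.1],
    [46.8, 0, 8.7],
    [46.8, 0, 8.7],
    [46.8, 0, 8.7],
  ],
  delta_rot=[
    [0, 1, 0],
    [0, 3, 0],
    [0, 5, 0],
    [0, 6, 0],
    [0, 8, 0],
    [0, 9, 0],
    [0, 11, 0],
    [0, 13, 0],
    [0, 15, 0],
    [0, 15, 0],
    [0, 15, 0],
    [0, 15, 0],
  ],
)

```text
t: 35.35
eef_pos: [0.4536, 0.2308, 0.1999]
tool_rot: [-0.5, -0.5, 0.501, 0.499]
ft_force: [0.4, -0.6, -0.5]
width: 0.0204
```

```bash
python3 - <<'E'
from h import *
img('wrist','w27')
go([(0.454,0.232,.045,90)])
E
```

```text
t 35.4 p [0.454  0.2305 0.2002] phi 90.0 q [ 27.   9. -18.  63.  -0.  27.] F [ 0.4  0.1 -1. ] w 0.0207
xyz [0.18, 15.52, 0.0] rot [-0.0, -0.0, -0.1]
```

View pics/w27.png

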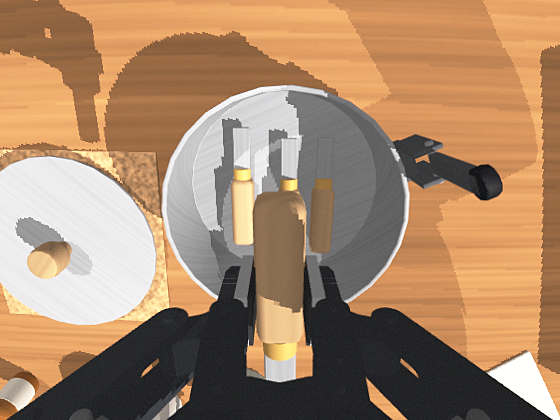

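drive_tool(
  claw=[1.5, 1.5, 1.5, 1.5, 1.5, 1.5, 1.5, 3.2, 3.2, 3.2, 3.2, 3.2],
  xyz=[
    [0.2, 5, 0],
    [0.2, 9, 0],
    [0.2, 12, 0],
    [0.2, 14, 0],
    [0.2, 15.5, 0],
    [0.2, 15.5, 0],
    [0.2, 15.5, 0],
    [0.2, 15.5, 0],
    [0.2, 15.5, 0],
    [0.2, 15.5, 0],
    [0.2, 10, 0],
    [0.2, 4, 0],
  ],
  delta_rot=[
    [0, 0, 0],
    [0, 0, 0],
    [0, 0, 0],
    [0, 0, 0],
    [0, 0, 0],
    [0, 0, 0],
    [0, 0, 0],
    [0, 0, 0],
    [0, 0, 0],
    [0, 0, 0],
    [0, 0, 0],
    [0, 0, 0],
  ],
)

```text
t: 36.9
eef_pos: [0.4536, 0.233, 0.1621]
tool_rot: [-0.5, -0.5, 0.5, 0.5]
ft_force: [1.5, 0.8, -0.1]
width: 0.0317
```

```bash
python3 - <<'E'
from h import *
img('wrist','w28'); img('scene','s28')
go([(0.454,0.232,.22,90),(.49,0.1,.22,30),(.532,-.004,.22,0)])
E
```

```text
t 37.0 p [0.4585 0.2355 0.1682] phi 90.0 q [ 27.  10. -21.  58.  -0.  27.] F [0.9 0.8 0.8] w 0.0322
xyz [-0.33, -5.19, 0.39] rot [0.7, 0.0, 0.3]
xyz [-13.53, -5.21, -3.21] rot [0.5, 60.0, 0.6]
xyz [-23.93, -5.21, -7.4] rot [0.3, 90.0, 0.7]
```

View pics/w28.png

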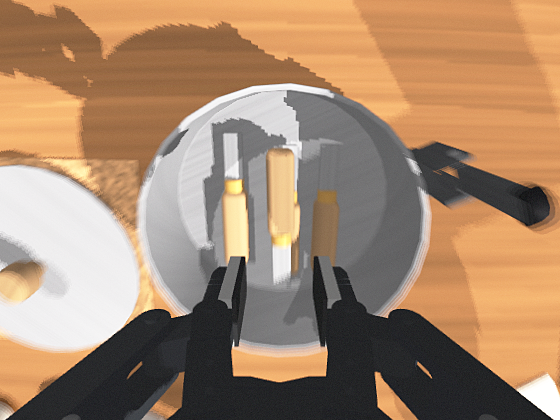

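View pics/s28.png

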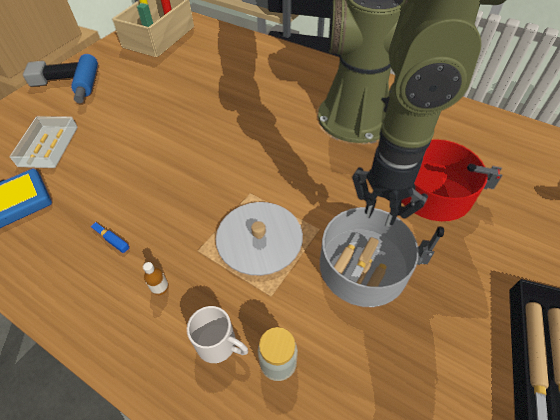

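drive_tool(
  claw=[4, 5, 6, 6.5, 6.5, 6.5, 6.5, 6.5, 6.5, 6.5, 6.5, 6.5],
  xyz=[
    [0, -5.2, 0],
    [-4, -5.2, -1],
    [-9, -5.2, -2],
    [-13.5, -5.2, -3.2],
    [-17, -5.2, -4.6],
    [-20, -5.2, -5.8],
    [-23.9, -5.2, -7.4],
    [-23.9, -5.2, -7.4],
    [-23.9, -5.2, -7.4],
    [-23.9, -5.2, -7.4],
    [-23.9, -5.2, -7.4],
    [-23.9, -5.2, -7.4],
  ],
  delta_rot=[
    [0, 0, 0],
    [0, 10, 0],
    [0, 20, 0],
    [0, 30, 0],
    [0, 40, 0],
    [0, 50, 0],
    [0, 60, 0],
    [0, 70, 0],
    [0, 80, 0],
    [0, 90, 0],
    [0.3, 90, 0.7],
    [0.3, 90, 0.7],
  ],
)

```text
t: 38.5
eef_pos: [0.5286, -0.0054, 0.2135]
tool_rot: [0.709, -0.002, -0.005, -0.705]
ft_force: [-0.0, -0.8, 0.3]
width: 0.0654
```

```bash
python3 - <<'E'
from h import *
img('wrist','w29'); img('top','t29')
go([(.532,-.004,.0316,0)])
crop('top','c29',120,150,340,270,3)
E
```

```text
t 38.6 p [ 0.5286 -0.0054  0.2135] phi 0.1 q [ -0.  11. -14.  66.  -0.  89.] F [-0.5 -0.6  0.4] w 0.0647
xyz [0.52, 18.19, 0.23] rot [0.3, 0.1, -0.5]
```

View pics/w29.png

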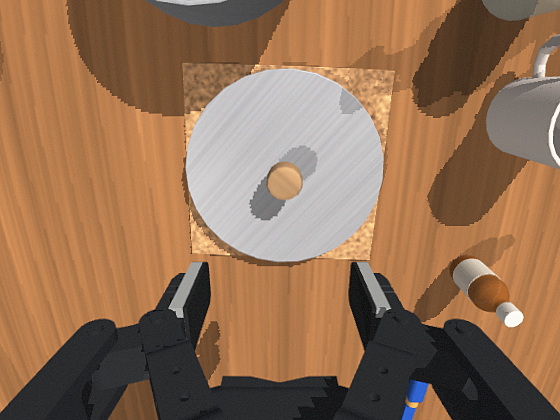

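View pics/c29.png

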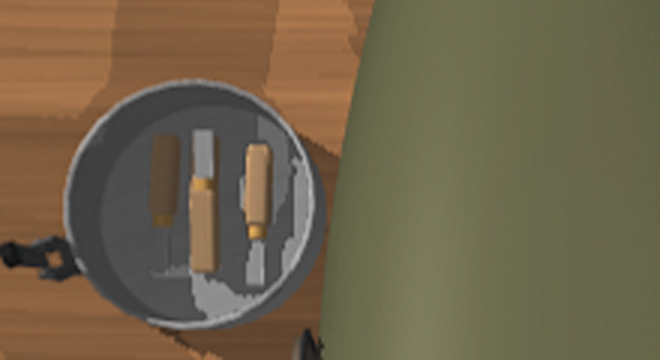

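drive_tool(
  claw=[6.5, 6.5, 6.5, 6.5, 6.5, 6.5, 6.5, 6.5],
  xyz=[
    [0.5, 4, 0.2],
    [0.5, 9, 0.2],
    [0.5, 13, 0.2],
    [0.5, 16, 0.2],
    [0.5, 17.5, 0.2],
    [0.5, 18, 0.2],
    [0.5, 18, 0.2],
    [0.5, 18, 0.2],
  ],
  delta_rot=[
    [0.3, 0, -0.5],
    [0.3, 0, -0.5],
    [0.3, 0, -0.5],
    [0.3, 0, -0.5],
    [0.3, 0, -0.5],
    [0.3, 0, -0.5],
    [0.3, 0, -0.5],
    [0.3, 0, -0.5],
  ],
)

```text
t: 39.6
eef_pos: [0.5329, -0.0044, 0.0348]
tool_rot: [-0.707, -0.001, -0.0, 0.707]
ft_force: [-0.4, 0.4, -0.2]
width: 0.0652
```

```bash
python3 - <<'E'
from h import *
img('wrist','w30')
go([(.532,-.004,.0316,0)])
E
```

```text
t 39.65 p [ 0.5328 -0.0044  0.0347] phi 0.0 q [ -0.  20. -28.  42.   0.  89.] F [-0.3  0.  -0.4] w 0.0648
xyz [-0.08, 0.31, 0.04] rot [-0.0, 0.0, 0.1]
```

View pics/w30.png

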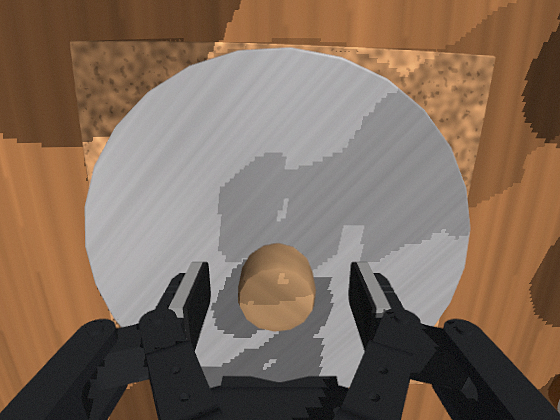

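drive_tool(
  claw=[6.5, 2.5, 2.5, 2.5, 2.5, 2.5, 2.5, 2.5, 2.5, 2.5, 2.5, 2.5],
  xyz=[
    [0, 0.2, 0],
    [0, 0.2, 0],
    [0, 0.2, 0],
    [0, 0.2, 0],
    [0, 0.2, 0],
    [0, 0.2, 0],
    [0, 0.2, 0],
    [0, -2, 0],
    [0, -6, 0],
    [0, -11, 0],
    [0, -15.5, 0],
    [0, -15.5, 0],
  ],
  delta_rot=[
    [0, 0, 0],
    [0, 0, 0],
    [0, 0, 0],
    [0, 0, 0],
    [0, 0, 0],
    [0, 0, 0],
    [0, 0, 0],
    [0, 0, 0],
    [0, 0, 0],
    [0, 0, 0],
    [0, 0, 0],
    [0, 0, 0],
  ],
  squeeze=80,
)

```text
t: 41.15
eef_pos: [0.5344, -0.0045, 0.192]
tool_rot: [-0.707, -0.002, -0.002, 0.707]
ft_force: [0.4, 0.5, -4.0]
width: 0.0318
```

```bash
python3 - <<'E'
from h import *
img('wrist','w31')
go([(0.464,0.234,.19,27)])
E
```

```text
t 41.2 p [ 0.5329 -0.0045  0.1896] phi 0.0 q [ -1.  12. -16.  62.   0.  89.] F [-0.7  0.4 -4.3] w 0.0318
xyz [-6.88, -0.04, 23.85] rot [-0.0, -27.0, 0.1]
```

View pics/w31.png

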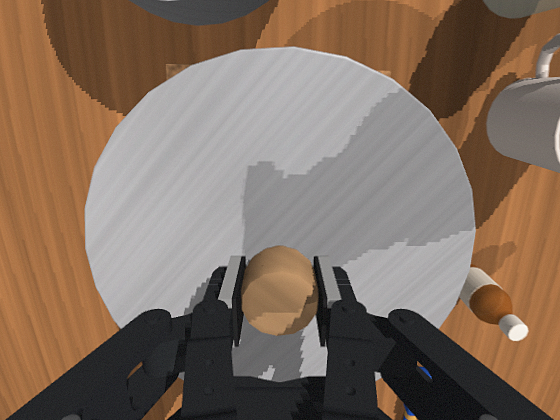

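```bash
python3 - <<'E'
from h import *
d=load('top');print(p2w(d,[183.3,218],.09)); P=p2w(d,[[120+65/3,218],[120+316/3,218],[183.3,150+80/3],[183.3,150+328/3]],.09);print(P)
E
```

```text
[[0.46299643 0.23456394 0.09      ]]
[[0.46275204 0.33364424 0.09      ]
 [0.46323129 0.13440649 0.09      ]
 [0.56393004 0.23823362 0.09      ]
 [0.36516711 0.23111679 0.09      ]]
```

drive_tool(
  claw=[2.5, 2.5, 2.5, 2.5, 2.5, 2.5, 2.5, 2.5, 2.5, 2.5],
  xyz=[
    [-0.8, -0.2, 3],
    [-2, -0.2, 7],
    [-3.2, -0.2, 11],
    [-4.4, -0.2, 15],
    [-5.5, -0.2, 19],
    [-6.3, -0.2, 22],
    [-6.8, -0.2, 23.8],
    [-6.8, -0.2, 23.8],
    [-6.8, -0.2, 23.8],
    [-6.8, -0.2, 23.8],
  ],
  delta_rot=[
    [0, -3, 0],
    [0, -7, 0],
    [0, -11, 0],
    [0, -15, 0],
    [0, -19, 0],
    [0, -23, 0],
    [0, -27, 0],
    [0, -27, 0],
    [0, -27, 0],
    [0, -27, 0],
  ],
)

```text
t: 42.45
eef_pos: [0.4641, 0.2325, 0.1906]
tool_rot: [-0.688, -0.164, 0.165, 0.688]
ft_force: [0.4, 0.7, -3.1]
width: 0.0319
```

```bash
python3 - <<'E'
from h import *
img('wrist','w32')
go([(0.4646,0.2345,.1066,27)])
E
```

```text
t 42.5 p [0.4642 0.2326 0.1907] phi 26.9 q [ 27.  11. -18.  62.   0.  90.] F [-0.7  0.5 -2.7] w 0.0316
xyz [0.13, 8.41, 0.14] rot [-0.0, -0.1, -0.0]
```

View pics/w32.png

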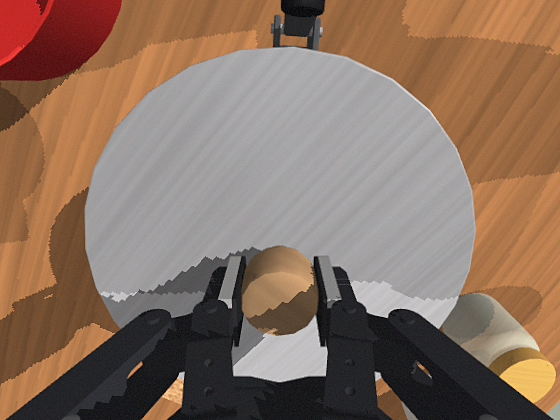

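Lower slowly with the small xy correction.

drive_tool(
  claw=[2.5, 2.5, 2.5, 2.5, 2.5, 2.5, 2.5, 2.5, 2.5],
  xyz=[
    [0.1, 2, 0.1],
    [0.1, 4, 0.1],
    [0.1, 5.5, 0.1],
    [0.1, 6.5, 0.1],
    [0.1, 7.3, 0.1],
    [0.1, 8, 0.1],
    [0.1, 8.2, 0.1],
    [0.1, 8.2, 0.1],
    [0.1, 8.2, 0.1],
  ],
  delta_rot=[
    [0, 0, 0],
    [0, 0, 0],
    [0, 0, 0],
    [0, 0, 0],
    [0, 0, 0],
    [0, 0, 0],
    [0, 0, 0],
    [0, 0, 0],
    [0, 0, 0],
  ],
)

```text
t: 43.62
eef_pos: [0.4645, 0.2351, 0.1091]
tool_rot: [-0.687, -0.165, 0.165, 0.688]
ft_force: [0.2, 0.7, -3.0]
width: 0.0318
```

```bash
python3 - <<'E'
from h import *
img('wrist','w33')
go([(0.4646,0.2345,.1066,27)])
E
```

```text
t 43.67 p [0.4645 0.2351 0.1091] phi 27.0 q [ 27.  14. -24.  51.   0.  90.] F [-0.8 -0.9 -2.1] w 0.0323
xyz [-0.02, 0.25, -0.05] rot [-0.0, 0.0, 0.0]
```

View pics/w33.png

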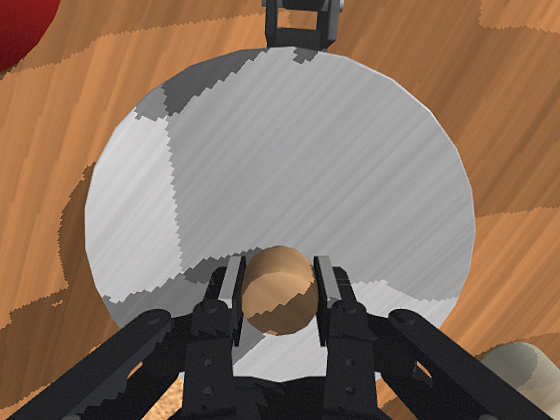

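drive_tool(
  claw=[2.5, 2.5, 2.5, 5, 6, 6, 6, 6, 6, 6, 6],
  xyz=[
    [0, 0.2, 0],
    [0, 0.25, 0],
    [0, 0.25, 0],
    [0, 0.2, 0],
    [0, 0.2, 0],
    [0, 0.2, 0],
    [0, -3, 0],
    [0, -8, 0],
    [0, -13, 0],
    [0, -16, 0],
    [0, -16, 0],
  ],
  delta_rot=[
    [0, 0, 0],
    [0, 0, 0],
    [0, 0, 0],
    [0, 0, 0],
    [0, 0, 0],
    [0, 0, 0],
    [0, 0, 0],
    [0, 0, 0],
    [0, 0, 0],
    [0, 0, 0],
    [0, 0, 0],
  ],
)

```text
t: 45.05
eef_pos: [0.4659, 0.2356, 0.2714]
tool_rot: [-0.687, -0.167, 0.164, 0.688]
ft_force: [-0.3, -0.9, 0.3]
width: 0.0598
```

```bash
python3 - <<'E'
from h import *
img('wrist','w34');img('scene','s34')
go([(0.4646,0.2345,.26,27)])
E
```

```text
t 45.15 p [0.4643 0.2348 0.2683] phi 27.0 q [ 27.   9. -10.  72.   0.  90.] F [ 0.5 -0.1 -0.3] w 0.0599
xyz [0.01, 0.83, -0.04] rot [-0.0, 0.0, -0.0]
```

View pics/w34.png

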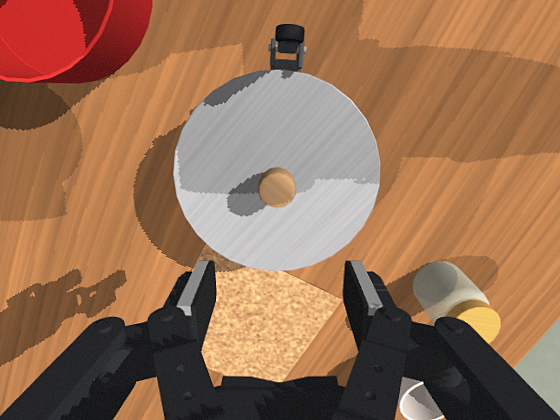

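View pics/s34.png

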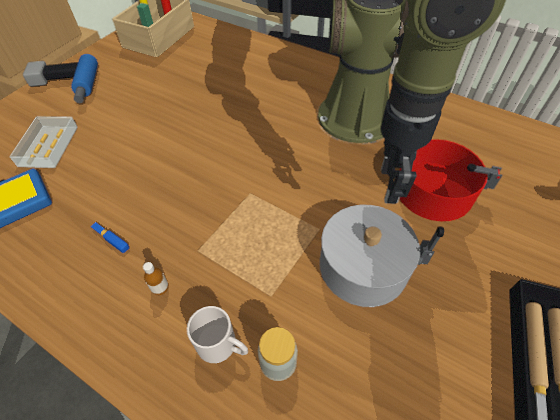

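```bash
python3 - <<'E'
from h import *
w=load('wrist'); print('knob',p2w(w,[277,187],.134))
s=load('scene');
import os
crop('scene','c34a',400,210,470,280,7); crop('wrist','c34b',230,0,350,100,6)
E
```

```text
knob [[0.46336827 0.23739795 0.134     ]]
```

View pics/c34a.png

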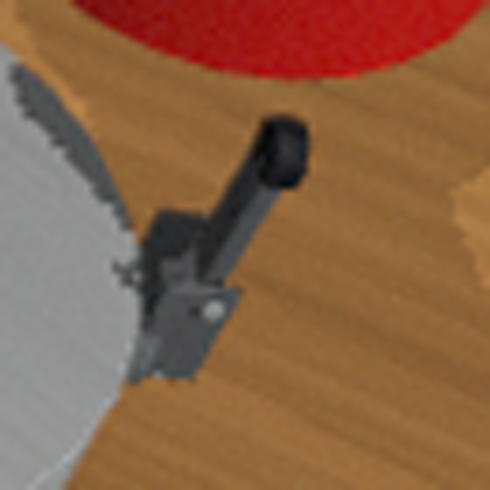

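View pics/c34b.png

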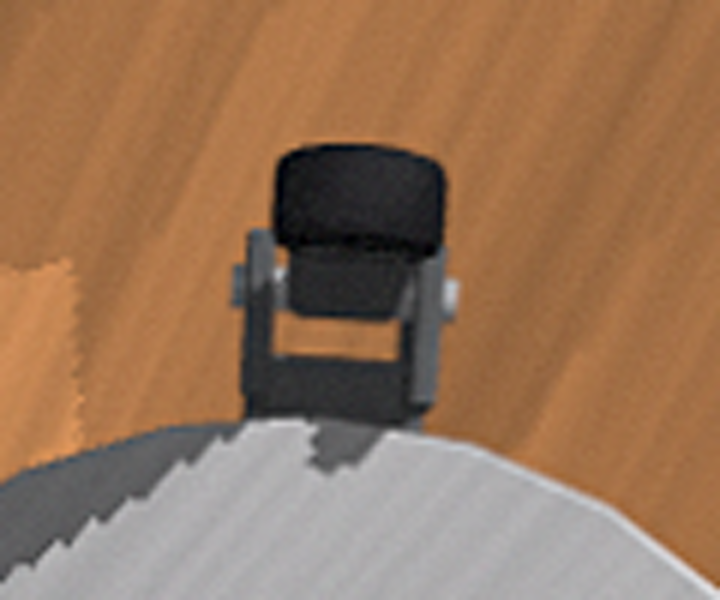

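```bash
python3 - <<'E'
from h import *
w=load('wrist'); s=load('scene')
c=np.array([.4635,.2345])
pin=p2w(w,[287.3,48.5],.103)[0]; print('pin',pin, np.hypot(*(pin[:2]-c)), np.degrees(np.arctan2(*(pin[:2]-c)[::-1])))
from scipy.optimize import least_squares
t0=load('top')
f=lambda P:np.r_[(w2p(w,P)-[290,32.8])[0],(w2p(s,P)-[440.6,231.7])[0],(w2p(t0,P)-[124,234.6])[0]]
r=least_squares(f,[.41,.35,.15]);print('tip',r.x,r.fun); P=r.x
d=P-pin;print(d,np.linalg.norm(d), 'angle',np.degrees(np.arctan2(d[2],-d[:2]@((pin[:2]-c)/np.linalg.norm(pin[:2]-c)))))
E
```

```text
pin [0.41958968 0.34309913 0.103     ] 0.11714045913048751 112.01515861500512
tip [0.41806533 0.34667002 0.16045274] [-0.02658197 -0.14436807 -0.42167821 -0.04517609 -0.09163136 -0.19231395]
[-0.00152435  0.00357089  0.05745274] 0.05758378371525212 angle 93.86544120824671
```

```bash
python3 - <<'E'
from h import *
u=np.array([-.375,.927]);pin=np.array([.4196,.3431])
def T(s,z): return (*(pin+s*u),z,22)
go([T(.05,.268),T(.05,.145)])
E
```

```text
t 45.15 p [0.4643 0.2348 0.2683] phi 27.0 q [ 27.   9. -10.  72.   0.  90.] F [ 0.5 -0.1 -0.3] w 0.0599
xyz [1.37, 0.05, 16.66] rot [-0.0, 5.0, -0.0]
xyz [1.38, 12.35, 16.65] rot [-0.0, 5.0, -0.0]
```

drive_tool(
  claw=[3, 0, 0, 0, 0, 0, 0, 0, 0, 0],
  xyz=[
    [0.5, 0, 4],
    [1, 0, 8],
    [1.4, 0, 12],
    [1.4, 0, 16.7],
    [1.4, 0, 16.7],
    [1.4, 3, 16.7],
    [1.4, 7, 16.7],
    [1.4, 10, 16.7],
    [1.4, 12.3, 16.7],
    [1.4, 12.3, 16.7],
  ],
  delta_rot=[
    [0, 1, 0],
    [0, 2, 0],
    [0, 4, 0],
    [0, 5, 0],
    [0, 5, 0],
    [0, 5, 0],
    [0, 5, 0],
    [0, 5, 0],
    [0, 5, 0],
    [0, 5, 0],
  ],
)

```text
t: 46.4
eef_pos: [0.3995, 0.3874, 0.1431]
tool_rot: [0.695, 0.133, -0.137, -0.693]
ft_force: [-0.3, -0.2, 0.4]
width: 0.0002
```

```bash
python3 - <<'E'
from h import *
img('wrist','w35');img('scene','s35')
u=np.array([-.375,.927]);pin=np.array([.4196,.3431])
def T(s,z): return (*(pin+s*u),z,22)
go([T(.02,.145),T(-.02,.145),T(-.034,.127),T(-.05,.110)])
E
```

```text
t 46.5 p [0.4011 0.3893 0.1459] phi 22.0 q [ 44.  16. -16.  57.   0. 112.] F [0.6 0.4 0.4] w 0.0001
xyz [-0.01, 0.09, -2.98] rot [-0.0, -0.0, -0.1]
xyz [-0.01, 0.08, -6.98] rot [-0.0, -0.0, -0.1]
xyz [-0.01, 1.88, -8.38] rot [-0.0, -0.0, -0.1]
xyz [-0.0, 3.58, -9.98] rot [-0.0, -0.0, -0.1]
```

View pics/w35.png

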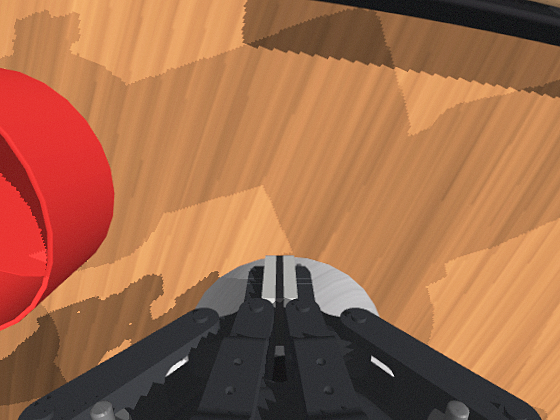

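View pics/s35.png

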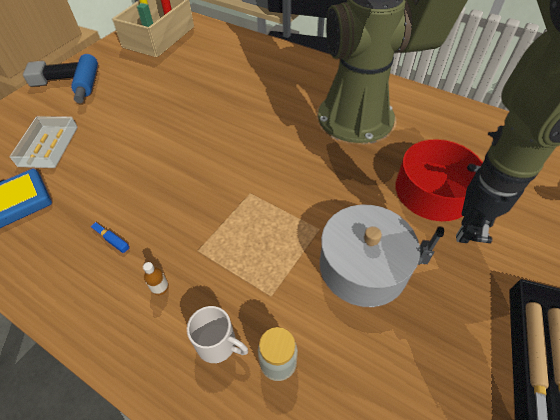

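Fingers stand outside the bar as planned; push inward to s = −20 mm.

drive_tool(
  claw=[0, 0, 0, 0, 0, 0, 0],
  xyz=[
    [0, 0, -1.5],
    [0, 0, -3],
    [0, 0, -4],
    [0, 0, -5],
    [0, 0, -6],
    [0, 0, -7],
    [0, 0, -7],
  ],
  delta_rot=[
    [0, 0, 0],
    [0, 0, 0],
    [0, 0, 0],
    [0, 0, 0],
    [0, 0, 0],
    [0, 0, 0],
    [0, 0, 0],
  ],
)

```text
t: 47.38
eef_pos: [0.4274, 0.3242, 0.1458]
tool_rot: [0.694, 0.134, -0.135, -0.694]
ft_force: [0.8, 0.3, 0.3]
width: 0.0001
```

```bash
python3 - <<'E'
from h import *
img('scene','s36');crop('scene','c36',330,170,530,320,4)
u=np.array([-.375,.927]);pin=np.array([.4196,.3431])
def T(s,z): return (*(pin+s*u),z,22)
go([T(-.034,.127),T(-.05,.110)])
E
```

```text
t 47.42 p [0.4273 0.3246 0.1458] phi 22.0 q [ 37.  14. -19.  57.   0. 105.] F [ 0.2 -0.1 -0.4] w -0.0001
xyz [-0.02, 1.88, -1.4] rot [-0.0, -0.0, -0.0]
xyz [-0.02, 3.58, -3.0] rot [-0.0, -0.0, -0.0]
```

View pics/c36.png

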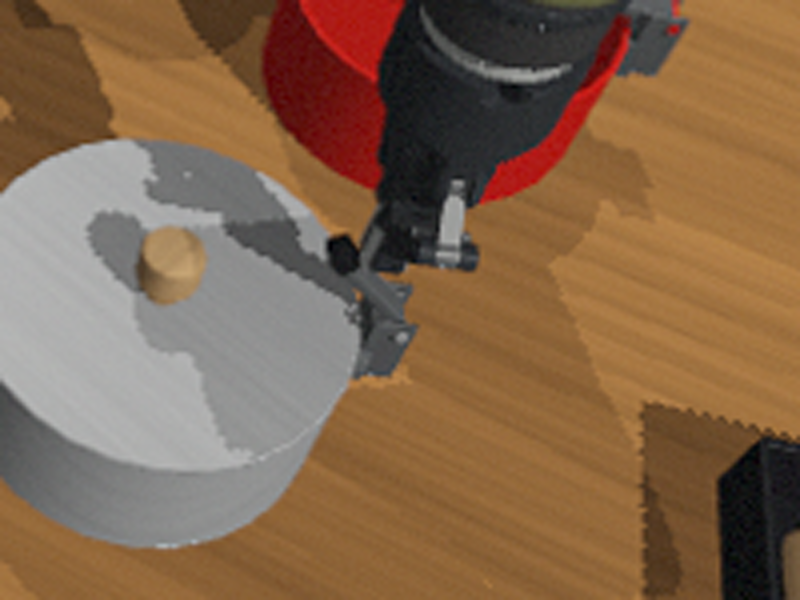

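drive_tool(
  claw=[0, 0, 0, 0, 0, 0, 0],
  xyz=[
    [0, 0.9, -0.7],
    [0, 1.9, -1.4],
    [0, 2.7, -2.2],
    [0, 3.3, -2.8],
    [0, 3.6, -3.2],
    [0, 3.6, -3.2],
    [0, 3.6, -3.2],
  ],
  delta_rot=[
    [0, 0, 0],
    [0, 0, 0],
    [0, 0, 0],
    [0, 0, 0],
    [0, 0, 0],
    [0, 0, 0],
    [0, 0, 0],
  ],
)

```text
t: 48.3
eef_pos: [0.4393, 0.2955, 0.11]
tool_rot: [-0.694, -0.135, 0.135, 0.694]
ft_force: [0.3, 0.5, 0.3]
width: -0.0004
```

```bash
python3 - <<'E'
from h import *
img('scene','s37');crop('scene','c37',330,170,530,320,4)
go([(.4,.3,.109,22)])
E
```

```text
t 48.35 p [0.4393 0.2956 0.11  ] phi 22.0 q [ 34.  15. -23.  52.   0. 102.] F [ 1.4 -0.3  0.2] w 0.0003
xyz [-3.48, 0.1, 1.88] rot [-0.0, 0.0, -0.0]
```

View pics/c37.png

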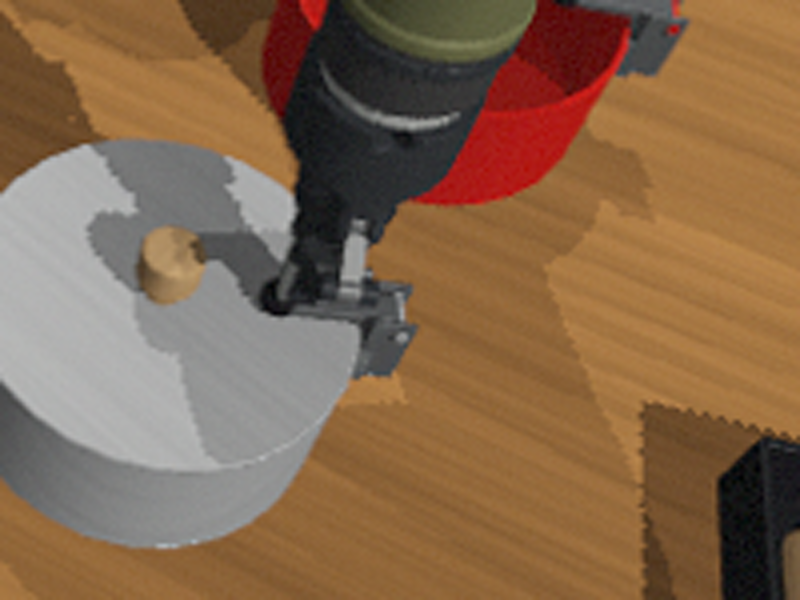

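Nearly level. Press down gently a few mm more and read the force.

drive_tool(
  claw=[0, 0, 0, 0],
  xyz=[
    [0, 0.2, 0],
    [0, 0.4, 0],
    [0, 0.4, 0],
    [0, 0.4, 0],
  ],
  delta_rot=[
    [0, 0, 0],
    [0, 0, 0],
    [0, 0, 0],
    [0, 0, 0],
  ],
)

```text
t: 48.85
eef_pos: [0.4397, 0.2959, 0.1084]
tool_rot: [-0.694, -0.136, 0.134, 0.695]
ft_force: [-5.2, -3.8, 20.4]
width: 0.0001
```

```bash
python3 - <<'E'
from h import *
go([(.4,.3,.109,22)])
E
```

```text
t 48.85 p [0.4397 0.2959 0.1084] phi 22.0 q [ 34.  15. -23.  51.   0. 102.] F [-5.2 -3.8 20.4] w 0.0001
xyz [-3.52, -0.06, 1.87] rot [-0.1, 0.0, 0.1]
```

The bar is on its stop (20 N). Withdraw up and away, then check.

drive_tool(
  claw=[0, 0, 0, 0, 0, 0, 0, 0],
  xyz=[
    [0, -1, 0],
    [0, -4, 0],
    [0, -9, 0],
    [0, -14, 0],
    [-4, -16, 0],
    [-10, -16, 0],
    [-15, -16, -5],
    [-15, -16, -5],
  ],
  delta_rot=[
    [0, 0, 0],
    [0, 0, 0],
    [0, 0, 0],
    [0, 0, 0],
    [0, 0, 0],
    [0, 0, 0],
    [0, 0, 0],
    [0, 0, 0],
  ],
)

```text
t: 49.85
eef_pos: [0.3168, 0.1907, 0.266]
tool_rot: [-0.694, -0.134, 0.135, 0.694]
ft_force: [0.2, -0.8, 0.7]
width: 0.0002
```

```bash
python3 - <<'E'
from h import *
img('scene','s38');crop('scene','c38',310,190,470,310,5);img('top','t38')
s=load('scene')
u=np.array([-.375,.927]);pin=np.array([.4196,.3431])
for a in (0,.1,.2,.3):
  P=[*(pin-.06*np.cos(a)*u),.103+.06*np.sin(a)]; print(a,w2p(s,P),(w2p(s,P)-[310,190])*5)
print('lid c',w2p(s,[.4635,.2345,.134]))
go([(.4,.3,.109,22)])
E
```

```text
0 [[399.51594429 243.19622221]] [[447.57972147 265.98111105]]
0.1 [[400.34108507 241.64996247]] [[451.70542535 258.24981234]]
0.2 [[401.46793496 240.14019236]] [[457.33967481 250.70096178]]
0.3 [[402.89056412 238.68284892]] [[464.45282058 243.4142446 ]]
lid c [[374.13665239 231.10957978]]
t 49.95 p [0.3189 0.1925 0.2663] phi 21.9 q [ 31.  -8. -26.  71.   0.  99.] F [ 0.5  0.2 -0.4] w 0.0001
xyz [11.52, 15.75, 6.92] rot [-0.1, -0.1, 0.1]
```

View pics/s38.png

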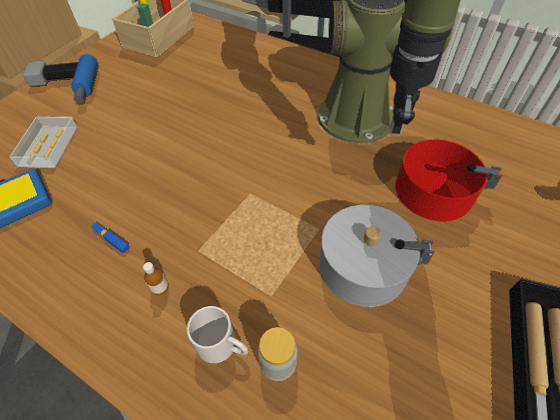

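View pics/c38.png

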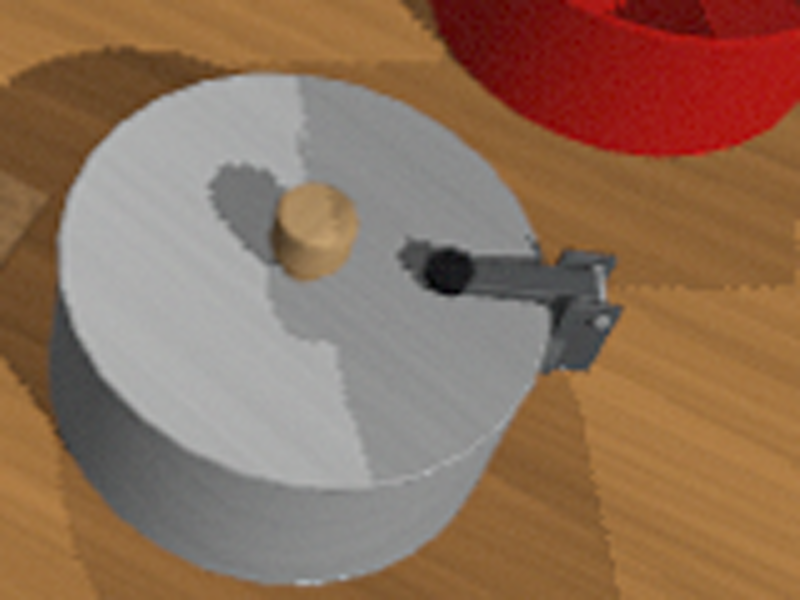

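View pics/t38.png

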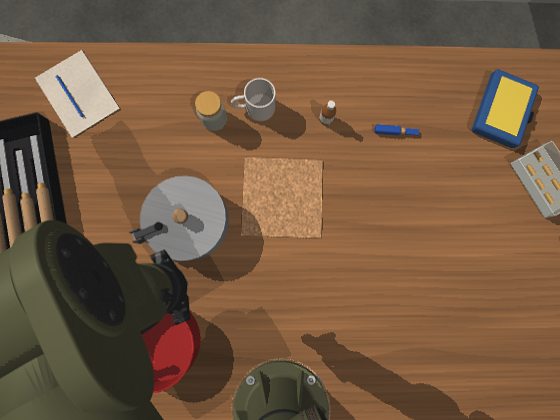

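```bash
python3 - <<'E'
from h import *
print(bot.hand_in())
E
```

```text
the job is handed in; nothing more can be done
None
```

The job is done and handed in at about 50 s of the 210 s allowed. I laid the lid on the cork mat and put all four loose wooden-handled chisels in the steel canister. I then reseated the lid, let go of it, and swung the hold-down bar down to its stop. I left the blue look-alike and the red tin alone.

Last checks before hand-in:
- **Lid:** the last pictures show it level, with the knob where it was at the start.
- **Bar:** the end pad is within 1 pixel of where a fully lowered bar should appear. It met its stop at about 20 N when I pressed it.
- **Chisels:** just before the lid went back on, all four were in the canister, lying low. No loose wooden ones are left on the table.
- **Bystanders:** the mug, jar and bottle show no movement.
- **Arm:** clear of everything.

Two small departures:
- **Rim contact:** while I was releasing the first chisel, the gripper brushed the canister's rim with about 10–14 N, under the 40 N limit. I kept it clear of the rim after that.
- **Knob reading:** one wrist-camera reading of the reseated knob was about 3 mm off the canister's centre, inside the 12 mm tolerance.

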